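# Change over the plating rack and dial in the rectifier

### The job

Change over the plating rack while the rectifier is off: stand the finished cuffs that hang on it on their ends in the felt-lined tray, and hang every brass cuff from the bench over the copper bar, opening down and clear of one another. Then switch the rectifier on, and only after that turn its small inner current knob to one tick per brass cuff on the bar (the thick tick is zero), without turning the voltage ring around it; leave the other tools alone, the bath is poured in later.

Things in the scene. Friction and masses are not known exactly. Their poses are not given: they have to be found in the camera images.
- cuff_1_center (a point): Brass cuff bracelet standing on the bench, absent in some starts. C-shaped round band: 60 mm across (x), 40 wide (y), 3 thick, 90 g. Point: centre of its circle. z to the crown (27 mm off inside, 30 outside); the 36 mm opening faces -z between two rod ends (10 mm thick), whose undersides lie 21.3 mm below the point: it stands on them. It can be gripped across the 60 mm.
- cuff_2_center (a point): Brass cuff bracelet standing on the bench, absent in some starts. C-shaped round band: 60 mm across (x), 40 wide (y), 3 thick, 90 g. Point: centre of its circle. z to the crown (27 mm off inside, 30 outside); the 36 mm opening faces -z between two rod ends (10 mm thick), whose undersides lie 21.3 mm below the point: it stands on them. It can be gripped across the 60 mm.
- cuff_3_center (a point): Brass cuff bracelet standing on the bench, absent in some starts. C-shaped round band: 60 mm across (x), 40 wide (y), 3 thick, 90 g. Point: centre of its circle. z to the crown (27 mm off inside, 30 outside); the 36 mm opening faces -z between two rod ends (10 mm thick), whose undersides lie 21.3 mm below the point: it stands on them. It can be gripped across the 60 mm.
- cuff_4_center (a point): Brass cuff bracelet standing on the bench, absent in some starts. C-shaped round band: 60 mm across (x), 40 wide (y), 3 thick, 90 g. Point: centre of its circle. z to the crown (27 mm off inside, 30 outside); the 36 mm opening faces -z between two rod ends (10 mm thick), whose undersides lie 21.3 mm below the point: it stands on them. It can be gripped across the 60 mm.
- plated_1_center (a point): Plated (silvery) cuff bracelet, hanging on the rack at the start, absent in some starts. C-shaped round band: 60 mm across (x), 40 wide (y), 3 thick, 90 g. Point: centre of its circle. z to the crown (27 mm off inside, 30 outside); the 36 mm opening faces -z between two rod ends (10 mm thick), whose undersides lie 21.3 mm below the point: it stands on them. It can be gripped across the 60 mm.
- plated_2_center (a point): Plated (silvery) cuff bracelet, hanging on the rack at the start, absent in some starts. C-shaped round band: 60 mm across (x), 40 wide (y), 3 thick, 90 g. Point: centre of its circle. z to the crown (27 mm off inside, 30 outside); the 36 mm opening faces -z between two rod ends (10 mm thick), whose undersides lie 21.3 mm below the point: it stands on them. It can be gripped across the 60 mm.
- rung (a point): Middle of the rack's round copper bar, on its axis, 82 mm above the bench: 12 mm thick, level, along this point's y, 212 mm clear between its uprights; z up. A cuff lowered over it from above, its y along the bar, hangs on its crown with its point 21 mm below this one; if pushed it swings and comes to rest again. There is room for four, 52 mm apart.
- tank: Clear dry plating tank with white rim that holds the rack: fixed, 170 (x) x 250 (y) x 103 mm high, walls and floor 5 mm; origin under its centre, the bar along its y above the origin. Rack uprights inside at y = +-111 mm, rising to 112 mm (a post to 129 mm at y = +134). Dark anode plates stand inside, 76 mm either side of the bar.
- tray_floor (a point): Centre of the inner floor of a loose wooden sorting tray lined with grey felt, 130 (x) x 170 (y) x 20 mm high outside, walls and floor 6 mm; z up, this point 6 mm above the bench.
- knob_top (a point): Centre of the top of the inner (current) knob on the rectifier, a grey console. z: the knobs' axis, out of the panel, which slopes 20 degrees to the robot; x up the slope, y left. Inner knob: ribbed aluminium cylinder, 25 mm thick, its side reaching 24 mm down from here. Outer (voltage) ring: black, 48 mm across, its top 25 mm below this point; the panel is 36 mm below.
- current_knob (a joint): Angle of the inner knob, rad: 0 when the black line on its top points to the thick zero tick (lower left); grows as it is turned clockwise seen from above, 0.7 per tick, up to 4.2 at the sixth tick after zero. It stays where it is left (0.015 N m to turn).
- volt_ring (a joint): Angle of the outer voltage ring, rad, 0 to 4.2, clockwise. It turns easily (0.012 N m). Not to be moved.
- volt_ring_mark (a point): The white mark at the edge of the outer ring's top, 22.5 mm from the knobs' axis.
- power_rocker (a joint): Black power rocker of the rectifier, rad: 0 off (its far end, marked with a white bar, stands up), 0.30 on (far end pressed down). It stays where it is left; about 2.5 N on the far end move it.
- rocker_press (a point): Place to press on the far end of the power rocker (36 mm up the slope x 20 mm wide), on its top face, left of the knobs and about 20 mm below the top of the inner knob (along the knobs' axis); goes 4 mm down when pressed. z out of the rocker's face.
- emery_block: Bystander: brown emery block, 53x95x29 mm, loose on the bench; origin at its underside.
- pot_1: Bystander: small round pot with lid, 65 mm across, 29 mm high, loose on the bench; origin at its underside.
Things that resemble listed ones, but are neither listed nor needed, are in the scene too. Leave any purple look-alike of the part that bears cuff_3_center alone.

How it is judged:
By the outcome, as a careful person would: the job done as asked, in the order asked, and still so for the second after the job is handed in, with the robot touching nothing.
Of cuff_1, cuff_2, cuff_3, cuff_4 only 3 to 4 are there at a start; the rules pass over those that are not, and their reading is None.
Of plated_1, plated_2 only 1 to 2 are there at a start; the rules pass over those that are not, and their reading is None.
At some moment in a run one of cuff_1, cuff_2, cuff_3, cuff_4 may be knocked a few centimetres aside while the robot is not near it.
It also fails if it takes over 210 s, if anything falls off the work surface, if the arm or the gripper's body presses on something with over 40 N, if the wrist force passes 120 N, or if a joint passes its speed limit or range.

### The arm

A 6-joint arm with a two-finger parallel gripper is mounted at the origin on a cart in front of the work surface, level with it; the furniture and walls round the work are solid. World frame = base frame: x ahead of the robot, y to its left, z up, the work surface at z = 0. Lengths are in m, angles in rad, forces in N, time in s.
With the tool pointing down it reaches from about 0.425 to 0.95 m from the base axis. Payload 14.7 kg.
Tool frame: the origin (TCP) lies at the very end of the fingers, on their centre line; the grasp point (between the pads) lies grip_point_offset behind it (grip_point_offset is the distance from the TCP to the grasp point, in m); z points along the fingers, y is the line along which they close (so a half turn about z gives the same grasp; the last joint's range is limited). The gripper opens to 85 mm and grips with 20 to 120 N. Pads are 22 mm wide; open, the fingers measure 114 mm over their backs; the gripper's body (76 mm by 85 mm) begins 54 mm behind the grasp point. The pads swing forward as they close: fully open they stand 13 mm farther back than shut.
Start: joints at [-1.394, 0.48, 1.596, -0, 1.065, -0.047], TCP at [0.144, -0.634, 0.231] pointing down, gripper open.
Joint ranges: [-2.75, 2.75], [-0.82, 2.05], [0.23, 2.67], [-1.56, 4.7], [0.09, 2.69], [-2.92, 2.92]. Speed limits (rad/s): [1.89, 1.89, 2.39, 3.01, 3.01, 3.01].

### API

Orientations are given as [roll, pitch, yaw] about the fixed x, y, z axes, in that order (R = Rz(yaw) Ry(pitch) Rx(roll)).
In Python, from bench import get_state, grab_frame, calibration, close_job, grip_point_offset gives the robot as it stands.
- The arm moves only by the tool apply_moves, never from a script. Its argument "targets" is text: rows parted by semicolons, each of 5 numbers parted by spaces: the shift along the tool's x, y, z in m, then the turn about the tool's z in rad, then the opening, from -1 (shut) to 1 (fully open), so that 0 is half open. A call has 1 to 10 rows; each row is the pose to reach, as a shift and turn from the pose commanded when the call began, along the tool's axes at that moment; what a row does not reach only later rows make up. A row lasts 1/10 s, in which the tool goes at most 50 mm and 8.59 degrees, less where a joint would pass 70% of its speed; a pose out of reach is approached as far as the arm can. A call with a gripper value outside its range is refused whole. The fingers move at their own pace and stop on an object; "force" is the grip in N (left out, the last holds). Time passes only in rows, so rows that repeat a pose let the fingers close. It gives the time, the measured TCP pose, the force, the opening and the grip force at its end, in the units of the state.
- get_state(): the state, without advancing time (a new reading comes with each control period).
- grab_frame(name): name is "scene" or "top"; returns the picture (384x512x3 uint8, red, green, blue); there is no depth.
- calibration(name): a dict with "mtx" (3x3 intrinsics, pixels), "position" and "orientation" of the camera in the world. Camera axes: x right, y up, looking along -z (the intrinsics and any distortion apply to the point x, -y, -z); pixel columns grow to the right and rows downward; lengths in m; the calibration is good to about 2 mm. A picture is of the moment at which its call begins. calibration takes no time and is no camera call.
- close_job(): hands the job in; it is judged then, once.
The state is a dict: "clock": time; "joints": joint angles; "joint_vel": joint speeds; "effort": joint torques, N m; "tool_pos": TCP position; "tcp_rot": TCP orientation; "wrist_force": force on the tool from outside, world axes, zero at the start; "torque": the same for the moment, N m; "finger_gap": opening from 0.0 (shut) to 1.0 (fully open); "grip_force": force on a finger pad.
Only numpy, scipy, OpenCV 4.12 (cv2) and the standard library are available. Lean on these libraries where they do the work, as an engineer would, in place of code of your own. Each camera call takes 0.05 s, during which the arm holds its last target. There are 200 camera calls.

## Working session

There is one attempt and no reset: what is moved stays moved. The work goes in short steps, Python scripts to look and compute and a tool call to move; the robot and the scene stay as the last step left them, time stands still between calls to the robot, and variables do not carry over. Pictures are saved under pics/ and viewed, at most 14 in all, crops included, and the job is handed in when it is done.

Besides the shell and the picture viewer there is one more tool, called after ">>>" as a command line: name --argument value ..., lists and objects as JSON in quotes. apply_moves: Moves the arm, as the interface text tells. Its arguments: {"type":"object","properties":{"targets":{"type":"string"},"force":{"type":"number"}},"required":["targets"]}

```bash
ls; mkdir -p pics
python3 - <<'E'
from bench import *
import cv2
print(get_state(), grip_point_offset)
for n in("scene","top"):
    c=calibration(n);print(n,c)
    f=grab_frame(n);cv2.imwrite(f"pics/{n}0.png",cv2.resize(f[:,:,::-1],(800,600),interpolation=cv2.INTER_CUBIC))
E
```

```text
pics
{'clock': 0.0, 'joints': array([-1.39359030e+00,  4.80871028e-01,  1.59686554e+00,  2.11182620e-05,
        1.06507960e+00, -4.66166569e-02]), 'joint_vel': array([-0.00026319, -0.00092085,  0.00010186, -0.00023359, -0.00064872,
       -0.00068092]), 'effort': array([ 5.01749935e-03, -9.50645399e+01, -4.30183733e+01,  4.14498809e-04,
        1.22149606e-02,  4.13963801e-05]), 'tool_pos': array([ 0.14421833, -0.63338433,  0.23065006]), 'tcp_rot': array([-3.14037133e+00, -7.54574743e-05,  2.23812392e-01]), 'wrist_force': array([0.21403292, 0.10781502, 0.96707924]), 'torque': array([0.01987798, 0.01330406, 0.00784552]), 'grip_force': 0.0, 'finger_gap': 1.001153888581611} 0.0187
scene {'mtx': array([[402.28690472,   0.        , 255.00549622],
       [  0.        , 402.28690472, 192.2599874 ],
       [  0.        ,   0.        ,   1.        ]]), 'position': array([0.14310881, 0.66661688, 0.7675191 ]), 'orientation': array([ 0.85213316, -0.00519513, -2.5776261 ])}
top {'mtx': array([[474.65149965,   0.        , 246.09623654],
       [  0.        , 474.65149965, 190.14125038],
       [  0.        ,   0.        ,   1.        ]]), 'position': array([0.41198257, 0.02828288, 1.53176891]), 'orientation': array([ 0.08496551,  0.00479982, -1.60002915])}
```

View pics/scene0.png

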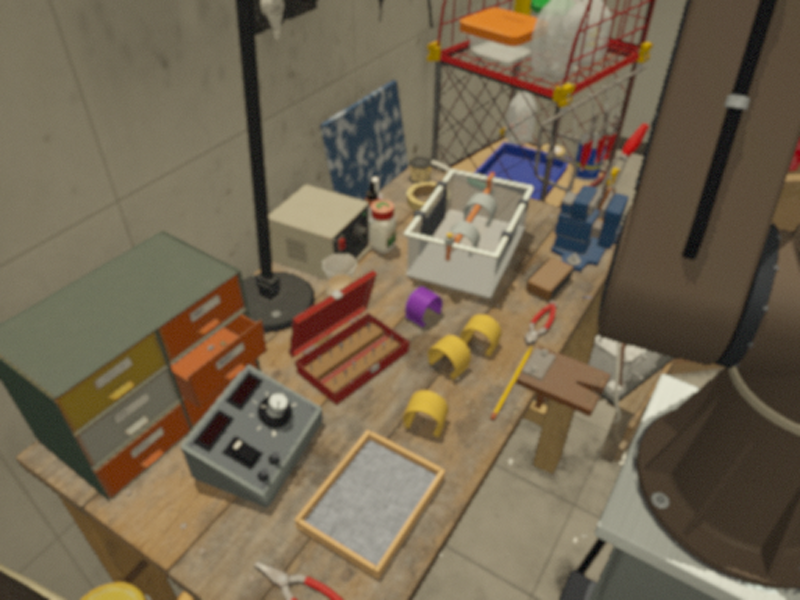

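View pics/top0.png

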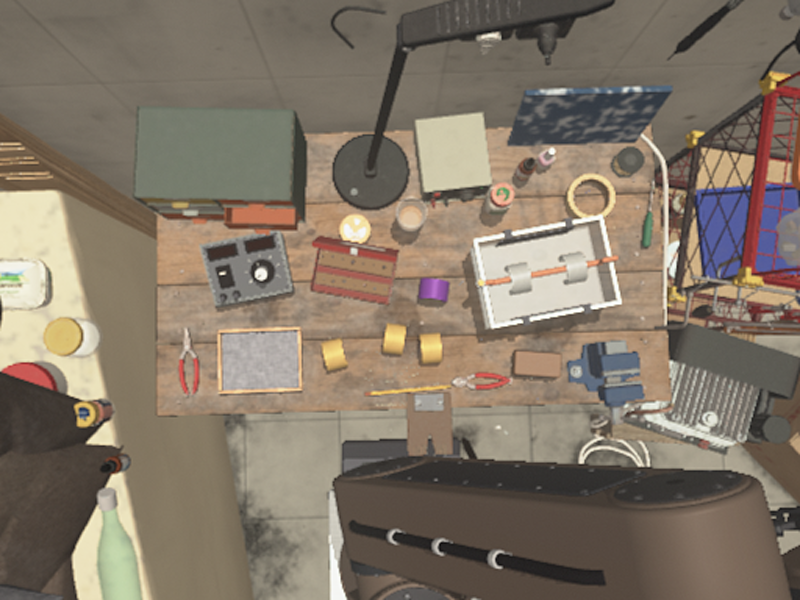

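The top view shows three brass cuffs at about (333,354), (395,338) and (430,347). A purple look-alike at (433,290) is to be left alone, and the tape ring at (591,195) isn't a cuff. Two plated cuffs hang in the tank at (519,277) and (574,267). The tray is at (260,361) and the console at (247,270).

```bash
cat > h.py <<'E'
import numpy as np, cv2
from scipy.spatial.transform import Rotation as Ro
from scipy.optimize import minimize
from bench import *
def cam(n):
    c=calibration(n); return c['mtx'],np.array(c['position']),Ro.from_euler('xyz',c['orientation']).as_matrix()
def proj(n,P):
    K,t,R=cam(n); q=(np.atleast_2d(P)-t)@R; q=q*[1,-1,-1]; u=q@K.T; return u[:,:2]/u[:,2:]
def ray(n,uv,z):
    K,t,R=cam(n); d=R@(np.linalg.inv(K)@[uv[0],uv[1],1]*np.array([1,-1,-1])); return t+d*(z-t[2])/d[2]
def crop(f,x0,y0,w,h,s,name):
    cv2.imwrite(f"pics/{name}.png",cv2.resize(f[y0:y0+h,x0:x0+w,::-1],None,fx=s,fy=s,interpolation=cv2.INTER_CUBIC))
a=np.radians(np.arange(-50,231,5))
CUFF=np.array([[r*np.cos(t),y,max(r*np.sin(t),-.0213)] for t in a for r in(.03,) for y in(-.02,.02)])
def hullmask(n,p,zc,s=4,roi=None):
    P=CUFF@Ro.from_euler('z',p[2]).as_matrix().T+[p[0],p[1],zc]
    m=np.zeros((384*s,512*s),np.uint8); cv2.fillConvexPoly(m,cv2.convexHull(np.float32(proj(n,P)*s+ (s-1)/2)).astype(np.int32),1); return m
def fit(n,mask,p0,zc):
    s=4; M=cv2.resize(mask,None,fx=s,fy=s,interpolation=cv2.INTER_CUBIC)>127
    hull=max(cv2.findContours(M.astype(np.uint8),0,1)[0],key=cv2.contourArea); H=np.zeros(M.shape,np.uint8); cv2.fillConvexPoly(H,cv2.convexHull(hull),1)
    f=lambda p:1-(lambda h:(h&H).sum()/(h|H).sum())(hullmask(n,p,zc))
    best=min((minimize(f,[p0[0],p0[1],y],method='Nelder-Mead',options=dict(initial_simplex=[[p0[0],p0[1],y],[p0[0]+.01,p0[1],y],[p0[0],p0[1]+.01,y],[p0[0],p0[1],y+.3]],maxiter=80)) for y in(-.6,0,.6,1.57)),key=lambda r:r.fun)
    return best.x,1-best.fun
def brass(n,f,minA=60):
    hsv=cv2.cvtColor(f,cv2.COLOR_RGB2HSV); m=cv2.inRange(hsv,(18,110,70),(32,255,255))
    k,l,s,c=cv2.connectedComponentsWithStats(m); return [(c[i],np.uint8(l==i)*255,s[i]) for i in range(1,k) if s[i][4]>=minA]
E
python3 - <<'E'
from h import *
f=grab_frame("top")
for c,m,s in brass("top",f):
    p0=ray("top",c,.04); print(c,s,p0)
    if .3<p0[0]<.7 and abs(p0[1])<.5: print('  fit',fit("top",m,p0,.0213))
crop(f,295,130,112,84,7,"tank"); crop(f,122,140,80,60,10,"cons")
E
```

```text
[493.20547945  51.81506849] [486  46  20  15 146] [ 0.96326815 -0.77826637  0.04      ]
[443.45679012  88.08641975] [439  84  12  11  81] [ 0.8487295  -0.61045592  0.04      ]
[477.93292683 178.01219512] [469 171  20  13 164] [ 0.55589813 -0.7002334   0.04      ]
[431.47435897 188.32051282] [427 183  12  10  78] [ 0.52764307 -0.55202024  0.04      ]
[ 40.2464455  214.94312796] [ 28 204  25  23 422] [0.48009543 0.68151861 0.04      ]
[251.90086207 216.31034483] [245 207  15  20 232] [0.45623732 0.01592134 0.04      ]
  fit (array([ 0.45627236,  0.01548976, -0.17672387]), np.float64(0.9391179290508149))
[275.41025641 222.27350427] [268 213  15  20 234] [ 0.43540485 -0.0571866   0.04      ]
  fit (array([ 0.43475583, -0.05790056,  0.07341168]), np.float64(0.9635258358662614))
[213.15189873 226.41772152] [206 217  16  20 237] [0.42816763 0.13829642 0.04      ]
  fit (array([0.42789764, 0.13851475, 0.19962578]), np.float64(0.9610631848915832))
[261.52293578 249.33027523] [238 247  50   6 109] [ 0.352469   -0.01097608  0.04      ]
  fit (array([ 0.35194446, -0.01802427,  1.09676662]), np.float64(0.22138836772983117))
[ 54.975   264.64375] [ 47 257  16  17 160] [0.32377065 0.63432641 0.04      ]
```

View pics/tank.png

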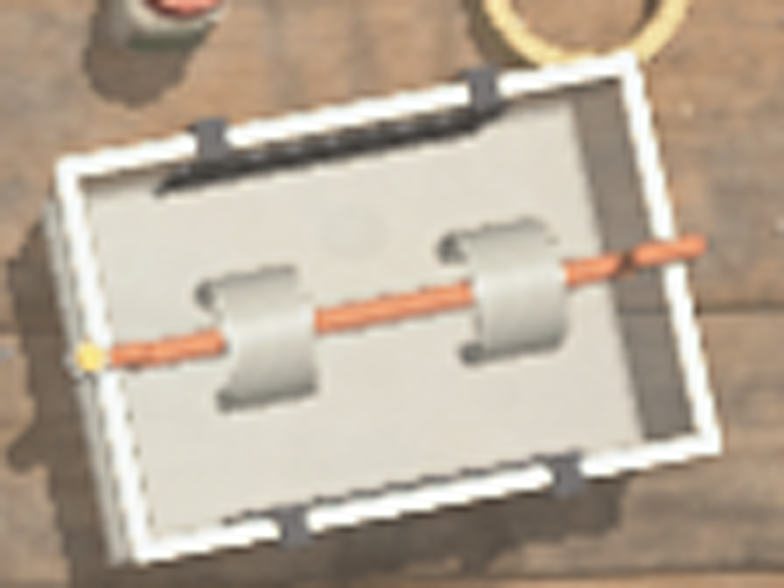

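View pics/cons.png

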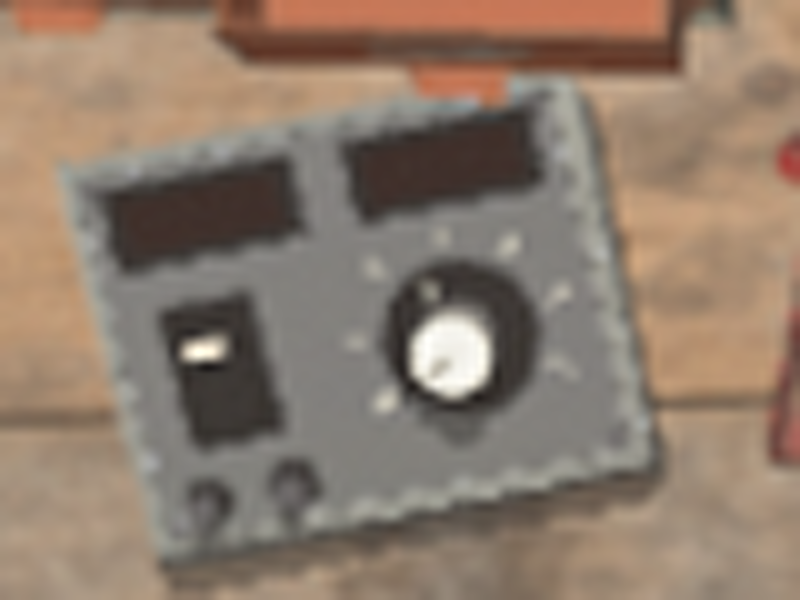

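The tank crop shows the bar running from (110,355) to (700,245), with plated cuffs centred near (268,337) and (517,287). The console crop shows the knob top at (450,353), the rocker's white bar at (204,349) on its far end, and the zero tick at (385,402).

Run:
```python
from h import *
f=grab_frame("scene")
crop(f,105,225,110,82,7,"cons_s"); 
n=lambda c,x0,y0,s:((c[0]+.5)/s-.5+x0,(c[1]+.5)/s-.5+y0)
T=lambda c,z:ray("top",n(c,295,130,7),z)
cs=[T(c,.103) for c in((62,165),(632,60),(715,445),(135,560))]
print("tank",np.round(cs,4),np.mean(cs,0),[np.linalg.norm(cs[i]-cs[i-1]) for i in range(4)])
print("bar", T((110,355),.082),T((670,250),.082),"post",T((90,358),.129))
print("plated crown pts",T((262,337),.091),T((268,337),.091),T((517,287),.091))
tr=[ray("top",((a+.5)/1.5625-.5,(b+.5)/1.5625-.5),.02) for a,b in((219,329),(301,328),(301,391),(219,393))]
print("tray",np.round(tr,4),np.mean(tr,0))
for nm,c in dict(knob=(450,353),rock=(204,349),drawer=(460,60)).items(): print(nm,n(c,122,140,10),[ray("top",n(c,122,140,10),z).round(4) for z in(.08,.12,.16)])
```

```text
tank [[ 0.6415 -0.1459  0.103 ]
 [ 0.6801 -0.3954  0.103 ]
 [ 0.5113 -0.422   0.103 ]
 [ 0.4691 -0.1705  0.103 ]] [ 0.57551068 -0.28346711  0.103     ] [np.float64(0.17407795044329644), np.float64(0.2525135372697342), np.float64(0.17094776367993697), np.float64(0.25507856083470426)]
bar [ 0.56011616 -0.16616512  0.082     ] [ 0.59913983 -0.41376121  0.082     ] post [ 0.55428752 -0.15133479  0.129     ]
plated crown pts [ 0.56510862 -0.23144866  0.091     ] [ 0.56503086 -0.23406002  0.091     ] [ 0.58371916 -0.34351162  0.091     ]
tray [[0.4862 0.3719 0.02  ]
 [0.4833 0.2045 0.02  ]
 [0.3557 0.207  0.02  ]
 [0.3565 0.3732 0.02  ]] [0.42043677 0.28912899 0.02      ]
knob (166.55, 174.85) [array([0.5903, 0.2752, 0.08  ]), array([0.5854, 0.2684, 0.12  ]), array([0.5805, 0.2616, 0.16  ])]
rock (141.95, 174.45) [array([0.5938, 0.351 , 0.08  ]), array([0.5888, 0.3421, 0.12  ]), array([0.5838, 0.3332, 0.16  ])]
drawer (167.55, 145.55) [array([0.6815, 0.2707, 0.08  ]), array([0.6741, 0.2641, 0.12  ]), array([0.6667, 0.2574, 0.16  ])]
```

View pics/cons_s.png

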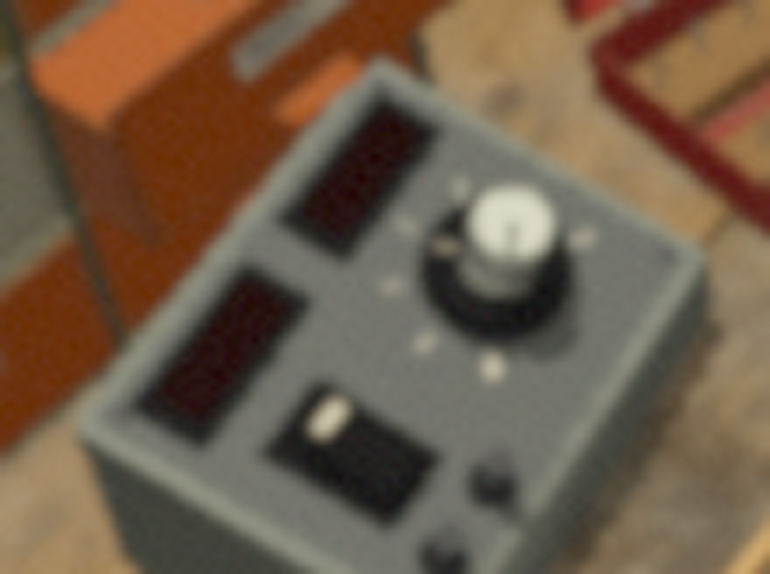

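The scene crop shows the knob top at (513,220) with its line near zero, and the rocker's white bar at (328,418). Next I'll triangulate these and work out the first move.

```bash
cat >> h.py <<'E'
def mv(x,y,z,yaw):
    s=get_state(); p=s['tool_pos']; t=s['tcp_rot'][2]; d=np.array([x,y,z])-p
    dy=(yaw-t+np.pi)%(2*np.pi)-np.pi
    print(np.round([d[0]*np.cos(t)+d[1]*np.sin(t), d[0]*np.sin(t)-d[1]*np.cos(t), -d[2], -dy],4),'dist',np.linalg.norm(d))
def tri(a,b):
    def r(n,uv):
        K,t,R=cam(n); d=R@(np.linalg.inv(K)@[uv[0],uv[1],1]*np.array([1,-1,-1])); return t,d/np.linalg.norm(d)
    (p,d),(q,e)=r("top",a),r("scene",b); k=np.linalg.lstsq(np.c_[d,-e],q-p,rcond=None)[0]
    A,B=p+k[0]*d,q+k[1]*e; return (A+B)/2,np.linalg.norm(A-B)
nat=lambda c,x0,y0,s:((c[0]+.5)/s-.5+x0,(c[1]+.5)/s-.5+y0)
E
python3 - <<'E'
from h import *
for a,b in(((450,353),(513,220)),((204,349),(328,418)),((385,402),(492,368)),((430,292),(445,247))): print(tri(nat(a,122,140,10),nat(b,105,225,7)))
mv(.585,-.3435,.25,1.729)
E
```

```text
(array([0.58868833, 0.27378675, 0.08299912]), np.float64(0.0030206374009107534))
(array([0.59451269, 0.35303894, 0.06805174]), np.float64(0.0019717999189131107))
(array([0.57887819, 0.30125906, 0.04546411]), np.float64(0.0017938734571402266))
(array([0.61075978, 0.28317847, 0.06492639]), np.float64(0.0017382507780867626))
[ 0.4942 -0.185  -0.0191 -1.5052] dist 0.527992013642286
```

>>> apply_moves --targets "0.494 -0.185 -0.02 -1.505 1;0.494 -0.185 -0.02 -1.505 1;0.494 -0.185 -0.02 -1.505 1;0.494 -0.185 -0.02 -1.505 1;0.494 -0.185 -0.02 -1.505 1;0.494 -0.185 -0.02 -1.505 1;0.494 -0.185 -0.02 -1.505 1;0.494 -0.185 -0.02 -1.505 1;0.494 -0.185 -0.02 -1.505 1;0.494 -0.185 -0.02 -1.505 1" --force 25

```text
clock: 1.2
tool_pos: [0.5631, -0.3576, 0.2503]
tcp_rot: [-3.141, -0.0, 1.73]
wrist_force: [0.2, -1.5, -0.5]
finger_gap: 1.0
grip_force: 0.0
```

Run:
```python
from h import *
s=get_state();print(s['clock'],s['tool_pos'],s['tcp_rot'],s['joints'])
mv(.585,-.3435,.25,1.729)
```

```text
1.2 [ 0.5631206  -0.35755674  0.25026876] [-3.14146330e+00 -3.52639398e-05  1.73012652e+00] [-6.11130188e-01  4.87969535e-01  1.53291472e+00 -7.19439135e-05
  1.12082578e+00 -7.70429093e-01]
[0.0104 0.0238 0.0003 0.0011] dist 0.026007163936335898
```

>>> apply_moves --targets "0 0 0 0 1;0 0 0 0 1;0 0 0 0 1"

```text
clock: 1.5
tool_pos: [0.5609, -0.3594, 0.25]
tcp_rot: [-3.141, -0.0, 1.723]
wrist_force: [-0.8, -0.7, 0.5]
finger_gap: 1.0
grip_force: 0.0
```

Run:
```python
from h import *
mv(.585,-.3435,.25,1.729)
f=grab_frame("scene"); print(proj("scene",[[.585,-.34,.09]])); crop(f,235,70,120,90,6,"g1")
```

```text
[ 0.012   0.0262 -0.     -0.0063] dist 0.028814334072758203
[[306.24669851 127.04654777]]
```

View pics/g1.png

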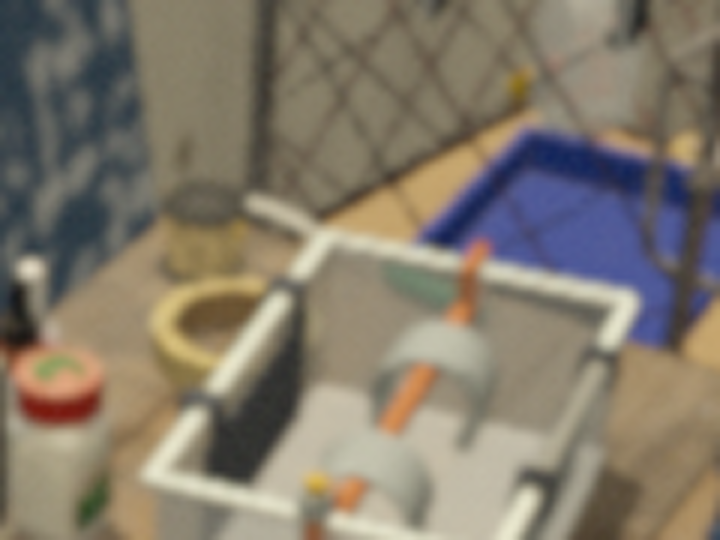

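The crop shows the far plated cuff's crown at about (435,340). My estimate projects to (426,342), so the two agree and I'll descend.

>>> apply_moves --targets "0.012 0.026 0 -0.006 1;0.012 0.026 0 -0.006 1;0.012 0.026 0.04 -0.006 1;0.012 0.026 0.08 -0.006 1;0.012 0.026 0.11 -0.006 1;0.012 0.026 0.13 -0.006 1;0.012 0.026 0.15 -0.006 1;0.012 0.026 0.17 -0.006 1;0.012 0.026 0.17 -0.006 1"

```text
clock: 2.45
tool_pos: [0.5829, -0.3433, 0.0777]
tcp_rot: [-3.138, -0.003, 1.728]
wrist_force: [-0.6, 0.2, -1.1]
finger_gap: 0.999
grip_force: 0.0
```

>>> apply_moves --targets "0 0 0.02 0 1;0 0 0.038 0 1;0 0 0.038 0 1;0 0 0.038 0 1"

```text
clock: 2.85
tool_pos: [0.5854, -0.3439, 0.0432]
tcp_rot: [3.141, 0.0, 1.729]
wrist_force: [0.7, -0.2, 0.4]
finger_gap: 1.0
grip_force: 0.0
```

>>> apply_moves --targets "0 0 0 0 0.3;0 0 0 0 0;0 0 0 0 0;0 0 0 0 0;0 0 0 0 0;0 0 0 0 0"

```text
clock: 3.45
tool_pos: [0.5859, -0.3438, 0.0437]
tcp_rot: [3.141, 0.001, 1.73]
wrist_force: [-3.2, -1.3, 8.5]
finger_gap: 0.699
grip_force: 25.0
```

>>> apply_moves --targets "0 0 -0.02 0 0;0 0 -0.05 0 0;0 0 -0.08 0 0;0 0 -0.12 0 0;0 0 -0.16 0 0;0 0 -0.2 0 0;0 0 -0.2 0 0;0 0 -0.2 0 0"

```text
clock: 4.25
tool_pos: [0.5859, -0.3435, 0.2438]
tcp_rot: [3.14, 0.002, 1.73]
wrist_force: [0.3, -0.1, -1.1]
finger_gap: 0.705
grip_force: 28.4
```

Run:
```python
from h import *
mv(.4204,.2541,.2435,1.571+.014)
```

```text
[ 6.162e-01 -6.870e-02  3.000e-04  1.449e-01] dist 0.6200488518523254
```

>>> apply_moves --targets "0.616 -0.069 0 0.145 0;0.616 -0.069 0 0.145 0;0.616 -0.069 0 0.145 0;0.616 -0.069 0 0.145 0;0.616 -0.069 0 0.145 0;0.616 -0.069 0 0.145 0;0.616 -0.069 0 0.145 0;0.616 -0.069 0 0.145 0;0.616 -0.069 0 0.145 0;0.616 -0.069 0 0.145 0"

```text
clock: 5.25
tool_pos: [0.4501, 0.1401, 0.2412]
tcp_rot: [-3.14, 0.0, 1.585]
wrist_force: [1.5, -0.1, -1.0]
finger_gap: 0.704
grip_force: 28.3
```

>>> apply_moves --targets "0 0 0 0 0;0 0 0 0 0;0 0 0 0 0"

```text
clock: 5.55
tool_pos: [0.4516, 0.1379, 0.2416]
tcp_rot: [-3.14, 0.0, 1.585]
wrist_force: [-0.1, 0.1, -0.9]
finger_gap: 0.702
grip_force: 28.3
```

Run:
```python
from h import *
print(get_state()['joints'])
mv(.4204,.2541,.2435,1.585)
```

```text
[ 2.32236214e-01  2.19728156e-01  1.97654049e+00 -2.94045138e-04
  9.46514977e-01  2.18576440e-01]
[ 0.1167 -0.0296 -0.0019 -0.0004] dist 0.12038002270347302
```

>>> apply_moves --targets "0.117 -0.03 0 0 0;0.117 -0.03 0 0 0;0.117 -0.03 0 0 0;0.117 -0.03 0 0 0;0.117 -0.03 0.04 0 0;0.117 -0.03 0.08 0 0;0.117 -0.03 0.12 0 0;0.117 -0.03 0.16 0 0;0.117 -0.03 0.18 0 0;0.117 -0.03 0.18 0 0"

```text
clock: 6.55
tool_pos: [0.4193, 0.2525, 0.0597]
tcp_rot: [-3.137, 0.003, 1.582]
wrist_force: [-0.6, -0.9, -0.8]
finger_gap: 0.705
grip_force: 28.4
```

>>> apply_moves --targets "0 0 0 0 0;0 0 0 0 0"

```text
clock: 6.75
tool_pos: [0.4214, 0.2549, 0.0635]
tcp_rot: [3.14, -0.001, 1.584]
wrist_force: [0.5, -0.6, -1.4]
finger_gap: 0.698
grip_force: 28.4
```

Run:
```python
from h import *
mv(.4204,.2541,.0115,1.585)
```

```text
[-0.0008 -0.001   0.052  -0.0013] dist 0.051969637858995096
```

Lower, release slightly, and rise, watching the contact force.

>>> apply_moves --targets "0 0 0.02 0 0;0 0 0.035 0 0;0 0 0.045 0 0;0 0 0.05 0 0;0 0 0.052 0 0;0 0 0.052 0 0"

```text
clock: 7.35
tool_pos: [0.4208, 0.2553, 0.0112]
tcp_rot: [3.141, -0.0, 1.585]
wrist_force: [-0.8, -1.4, 8.1]
finger_gap: 0.703
grip_force: 29.7
```

>>> apply_moves --targets "0 0 0 0 0.5;0 0 0 0 0.65;0 0 0 0 0.65;0 0 -0.02 0 0.65;0 0 -0.06 0 0.65;0 0 -0.1 0 0.65;0 0 -0.15 0 1;0 0 -0.19 0 1;0 0 -0.23 0 1;0 0 -0.23 0 1"

```text
clock: 8.35
tool_pos: [0.4225, 0.2564, 0.2454]
tcp_rot: [3.134, -0.004, 1.585]
wrist_force: [0.1, 0.6, -1.5]
finger_gap: 0.998
grip_force: 0.0
```

Run:
```python
from h import *
mv(.5675,-.234,.25,1.729)
```

```text
[-0.4923  0.1381 -0.0046 -0.1441] dist 0.5113706453227369
```

>>> apply_moves --targets "-0.492 0.138 0 -0.144 1;-0.492 0.138 0 -0.144 1;-0.492 0.138 0 -0.144 1;-0.492 0.138 0 -0.144 1;-0.492 0.138 0 -0.144 1;-0.492 0.138 0 -0.144 1;-0.492 0.138 0 -0.144 1;-0.492 0.138 0 -0.144 1;-0.492 0.138 0 -0.144 1;-0.492 0.138 0 -0.144 1"

```text
clock: 9.35
tool_pos: [0.5599, -0.2196, 0.2398]
tcp_rot: [-3.141, -0.0, 1.729]
wrist_force: [0.8, 0.6, 0.0]
finger_gap: 1.003
grip_force: 0.0
```

>>> apply_moves --targets "0 0 0 0 1;0 0 0 0 1;0 0 0 0 1"

```text
clock: 9.65
tool_pos: [0.5594, -0.2168, 0.2397]
tcp_rot: [-3.141, -0.001, 1.729]
wrist_force: [0.1, 0.2, 0.5]
finger_gap: 1.003
grip_force: 0.0
```

Run:
```python
from h import *
mv(.5675,-.234,.25,1.729)
```

```text
[-0.0183  0.0053 -0.0103 -0.0001] dist 0.021604297065605998
```

>>> apply_moves --targets "-0.018 0.005 0 0 1;-0.018 0.005 0 0 1;-0.018 0.005 0.04 0 1;-0.018 0.005 0.08 0 1;-0.018 0.005 0.11 0 1;-0.018 0.005 0.14 0 1;-0.018 0.005 0.16 0 1;-0.018 0.005 0.18 0 1;-0.018 0.005 0.197 0 1;-0.018 0.005 0.197 0 1"

```text
clock: 10.65
tool_pos: [0.5662, -0.2325, 0.0415]
tcp_rot: [-3.139, -0.002, 1.73]
wrist_force: [0.4, 0.2, 0.5]
finger_gap: 1.002
grip_force: 0.0
```

>>> apply_moves --targets "0 0 0 0 1;0 0 0 0 0.3;0 0 0 0 0;0 0 0 0 0;0 0 0 0 0;0 0 0 0 0;0 0 0 0 0"

```text
clock: 11.35
tool_pos: [0.5682, -0.2347, 0.0445]
tcp_rot: [3.14, 0.001, 1.729]
wrist_force: [-2.8, 1.1, 9.5]
finger_gap: 0.701
grip_force: 24.9
```

>>> apply_moves --targets "0 0 -0.02 0 0;0 0 -0.05 0 0;0 0 -0.08 0 0;0 0 -0.12 0 0;0 0 -0.16 0 0;0 0 -0.2 0 0;0 0 -0.2 0 0;0 0 -0.2 0 0"

```text
clock: 12.15
tool_pos: [0.5681, -0.2347, 0.2446]
tcp_rot: [3.139, 0.001, 1.729]
wrist_force: [-0.4, -0.2, -1.2]
finger_gap: 0.701
grip_force: 28.6
```

Run:
```python
from h import *
mv(.4204,.3241,.2435,1.571+.014)
```

```text
[ 0.5751 -0.058   0.0011  0.1437] dist 0.5779961483880651
```

>>> apply_moves --targets "0.575 -0.058 0 0.144 0;0.575 -0.058 0 0.144 0;0.575 -0.058 0 0.144 0;0.575 -0.058 0 0.144 0;0.575 -0.058 0 0.144 0;0.575 -0.058 0 0.144 0;0.575 -0.058 0 0.144 0;0.575 -0.058 0 0.144 0;0.575 -0.058 0 0.144 0;0.575 -0.058 0 0.144 0"

```text
clock: 13.15
tool_pos: [0.4383, 0.2503, 0.2422]
tcp_rot: [-3.14, 0.001, 1.585]
wrist_force: [0.9, 1.0, -0.3]
finger_gap: 0.702
grip_force: 28.6
```

>>> apply_moves --targets "0 0 0 0 0;0 0 0 0 0;0 0 0 0 0"

```text
clock: 13.45
tool_pos: [0.4395, 0.2481, 0.2424]
tcp_rot: [-3.14, 0.001, 1.585]
wrist_force: [0.3, 0.3, -2.0]
finger_gap: 0.7
grip_force: 28.6
```

Run:
```python
from h import *
mv(.4204,.3241,.2435,1.585)
f=grab_frame("top"); crop(f,110,180,190,80,4,"mid")
```

```text
[ 0.0763 -0.0181 -0.0011 -0.0003] dist 0.07841417118959869
```

View pics/mid.png

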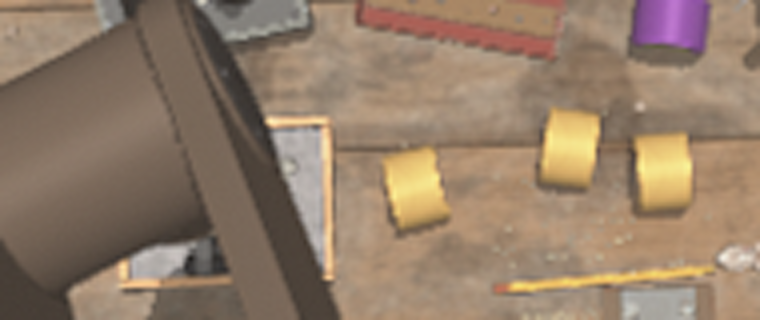

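The tray sits where it was, partly behind the arm, and the three brass cuffs are unchanged. I'll place the second plated cuff.

>>> apply_moves --targets "0.076 -0.018 0 0 0;0.076 -0.018 0 0 0;0.076 -0.018 0 0 0;0.076 -0.018 0.04 0 0;0.076 -0.018 0.08 0 0;0.076 -0.018 0.12 0 0;0.076 -0.018 0.15 0 0;0.076 -0.018 0.18 0 0;0.076 -0.018 0.18 0 0;0.076 -0.018 0.18 0 0"

```text
clock: 14.5
tool_pos: [0.4212, 0.3235, 0.0635]
tcp_rot: [-3.141, 0.001, 1.583]
wrist_force: [-0.2, 0.6, -0.0]
finger_gap: 0.703
grip_force: 28.6
```

>>> apply_moves --targets "0 0 0.02 0 0;0 0 0.035 0 0;0 0 0.045 0 0;0 0 0.049 0 0;0 0 0.051 0 0;0 0 0.051 0 0"

```text
clock: 15.1
tool_pos: [0.4212, 0.3247, 0.0128]
tcp_rot: [3.141, -0.0, 1.585]
wrist_force: [-0.1, 0.1, -1.4]
finger_gap: 0.7
grip_force: 28.6
```

>>> apply_moves --targets "0 0 0 0 0.5;0 0 0 0 0.65;0 0 0 0 0.65;0 0 -0.02 0 0.65;0 0 -0.06 0 0.65;0 0 -0.1 0 0.65;0 0 -0.13 0 1;0 0 -0.16 0 1;0 0 -0.18 0 1;0 0 -0.18 0 1"

```text
clock: 16.1
tool_pos: [0.4221, 0.3255, 0.1952]
tcp_rot: [3.138, -0.003, 1.585]
wrist_force: [0.5, -0.8, -0.0]
finger_gap: 1.0
grip_force: 0.0
```

Run:
```python
from h import *
mv(.428,.1385,.2,1.571+.20)
```

```text
[-0.1871  0.0032 -0.0048 -0.1861] dist 0.18717023317703602
```

>>> apply_moves --targets "-0.187 0.003 0 -0.186 1;-0.187 0.003 0 -0.186 1;-0.187 0.003 0 -0.186 1;-0.187 0.003 0 -0.186 1;-0.187 0.003 0 -0.186 1;-0.187 0.003 0 -0.186 1;-0.187 0.003 0 -0.186 1;-0.187 0.003 0 -0.186 1"

```text
clock: 16.9
tool_pos: [0.4264, 0.1386, 0.192]
tcp_rot: [-3.141, -0.0, 1.772]
wrist_force: [0.5, 0.2, -0.5]
finger_gap: 1.001
grip_force: 0.0
```

Run:
```python
from h import *
mv(.428,.1385,.1,1.571+.20)
f=grab_frame("scene"); 
for c,m,s in brass("scene",f):
    p0=ray("scene",c,.03)
    if .3<p0[0]<.7 and -.25<p0[1]<.25: print(p0,fit("scene",m,p0,.0213),s)
f=grab_frame("top"); crop(f,110,190,190,90,4,"mid2")
```

```text
[-0.0004  0.0015  0.092   0.0013] dist 0.09205951606315552
[ 0.41117053 -0.0200353   0.03      ] (array([0.36900633, 0.03983719, 0.20873037]), np.float64(0.20566294013164765)) [ 273  197   69   68 1505]
[0.6880141  0.17094785 0.03      ] (array([ 0.70424533,  0.15989267, -0.71403764]), np.float64(0.5270746555591157)) [167 218  19  17 137]
[0.42215637 0.13663989 0.03      ] (array([0.41783757, 0.13727913, 0.41699231]), np.float64(0.7400512146169285)) [257 248  38  33 629]
[0.38421657 0.21799966 0.03      ] (array([ 0.38762487,  0.21309702, -0.63127932]), np.float64(0.27451536643026)) [253 284  32  21 113]
```

View pics/mid2.png

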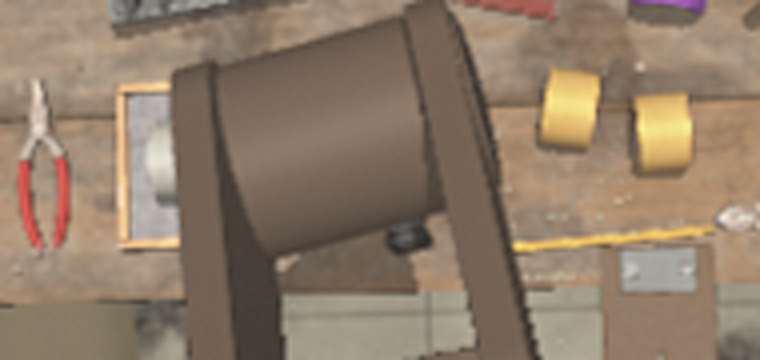

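The plated cuff stands in the tray at (163,165), and the two other brass cuffs haven't moved. The scene-view brass fits were spoilt by occlusion, so I'm using the top-view fit, which scored an IoU of 0.96. Grasping the first brass cuff.

>>> apply_moves --targets "0 0.002 0.04 0 1;0 0.002 0.08 0 1;0 0.002 0.11 0 1;0 0.002 0.14 0 1;0 0.002 0.165 0 1;0 0.002 0.18 0 1;0 0.002 0.187 0 1;0 0.002 0.187 0 1"

```text
clock: 17.8
tool_pos: [0.428, 0.1384, 0.0046]
tcp_rot: [-3.14, 0.0, 1.772]
wrist_force: [0.3, 0.2, -0.3]
finger_gap: 0.999
grip_force: 0.0
```

>>> apply_moves --targets "0 0 0 0 1;0 0 0 0 0.3;0 0 0 0 0;0 0 0 0 0;0 0 0 0 0;0 0 0 0 0;0 0 0 0 0"

```text
clock: 18.5
tool_pos: [0.429, 0.1382, 0.0062]
tcp_rot: [3.14, -0.0, 1.771]
wrist_force: [-2.2, 1.6, 13.1]
finger_gap: 0.697
grip_force: 24.0
```

>>> apply_moves --targets "0 0 -0.02 0 0;0 0 -0.06 0 0;0 0 -0.1 0 0;0 0 -0.14 0 0;0 0 -0.18 0 0;0 0 -0.22 0 0;0 0 -0.24 0 0;0 0 -0.24 0 0"

```text
clock: 19.3
tool_pos: [0.4299, 0.1384, 0.2485]
tcp_rot: [3.136, -0.0, 1.771]
wrist_force: [0.6, -0.3, -1.4]
finger_gap: 0.696
grip_force: 29.2
```

Run:
```python
from h import *
mv(.586,-.343,.245,1.729)
```

```text
[-0.5028  0.0574  0.0035  0.0418] dist 0.5060837020986467
```

>>> apply_moves --targets "-0.503 0.057 0 0.042 0;-0.503 0.057 0 0.042 0;-0.503 0.057 0 0.042 0;-0.503 0.057 0 0.042 0;-0.503 0.057 0 0.042 0;-0.503 0.057 0 0.042 0;-0.503 0.057 0 0.042 0;-0.503 0.057 0 0.042 0;-0.503 0.057 0 0.042 0;-0.503 0.057 0 0.042 0"

```text
clock: 20.3
tool_pos: [0.582, -0.3395, 0.2439]
tcp_rot: [-3.141, -0.001, 1.728]
wrist_force: [1.2, -0.1, 0.4]
finger_gap: 0.704
grip_force: 29.2
```

>>> apply_moves --targets "0 0 0 0 0;0 0 0 0 0;0 0 0 0 0"

```text
clock: 20.6
tool_pos: [0.5816, -0.3367, 0.2442]
tcp_rot: [-3.14, -0.001, 1.729]
wrist_force: [0.4, 0.5, -0.2]
finger_gap: 0.699
grip_force: 29.2
```

Run:
```python
from h import *
mv(.586,-.343,.245,1.729)
```

```text
[-0.0069  0.0034 -0.0008 -0.0001] dist 0.007722446689314382
```

>>> apply_moves --targets "-0.007 0.003 0.03 0 0;-0.007 0.003 0.06 0 0;-0.007 0.003 0.09 0 0;-0.007 0.003 0.11 0 0;-0.007 0.003 0.13 0 0;-0.007 0.003 0.15 0 0;-0.007 0.003 0.17 0 0;-0.007 0.003 0.185 0 0;-0.007 0.003 0.19 0 0;-0.007 0.003 0.19 0 0"

```text
clock: 21.6
tool_pos: [0.5861, -0.3434, 0.0549]
tcp_rot: [-3.141, -0.001, 1.729]
wrist_force: [-0.3, -1.0, -1.0]
finger_gap: 0.703
grip_force: 29.1
```

>>> apply_moves --targets "0 0 0.004 0 0;0 0 0.007 0 0;0 0 0.007 0 0;0 0 0.007 0 0"

```text
clock: 22.0
tool_pos: [0.5865, -0.3442, 0.0485]
tcp_rot: [3.141, 0.0, 1.729]
wrist_force: [0.1, -1.1, -1.1]
finger_gap: 0.699
grip_force: 29.1
```

>>> apply_moves --targets "0 0 0.002 0 0;0 0 0.002 0 0.45;0 0 0.002 0 0.6;0 0 0.002 0 0.65;0 0 0.002 0 0.65;0 0 -0.02 0 0.65;0 0 -0.06 0 0.65;0 0 -0.1 0 0.65;0 0 -0.15 0 0.65;0 0 -0.19 0 1"

```text
clock: 23.0
tool_pos: [0.5866, -0.3443, 0.2411]
tcp_rot: [3.14, 0.001, 1.729]
wrist_force: [0.5, -0.6, -0.3]
finger_gap: 0.962
grip_force: 0.0
```

Run:
```python
from h import *
mv(.456,.0155,.24,1.571-.177)
f=grab_frame("top")
for c,m,s in brass("top",f):
    p0=ray("top",c,.04)
    if .38<p0[0]<.7 and abs(p0[1])<.5: print(c,s,p0.round(4),'fit',fit("top",m,p0,.061 if p0[1]<-.15 else .0213))
crop(f,215,110,190,142,4,"hang1")
```

```text
[ 0.3758 -0.0724  0.0011  0.3348] dist 0.3827302778678783
[366.40127389 169.22929936] [358 161  17  20 157] [ 0.5943 -0.3505  0.04  ] fit (array([ 0.59116961, -0.3395676 , -0.53177202]), np.float64(0.7652297105849019))
[251.47953216 215.51461988] [245 207  15  19 171] [0.4588 0.0172 0.04  ] fit (array([ 0.4570556 ,  0.01643657, -0.251809  ]), np.float64(0.8514949345193971))
```

View pics/hang1.png

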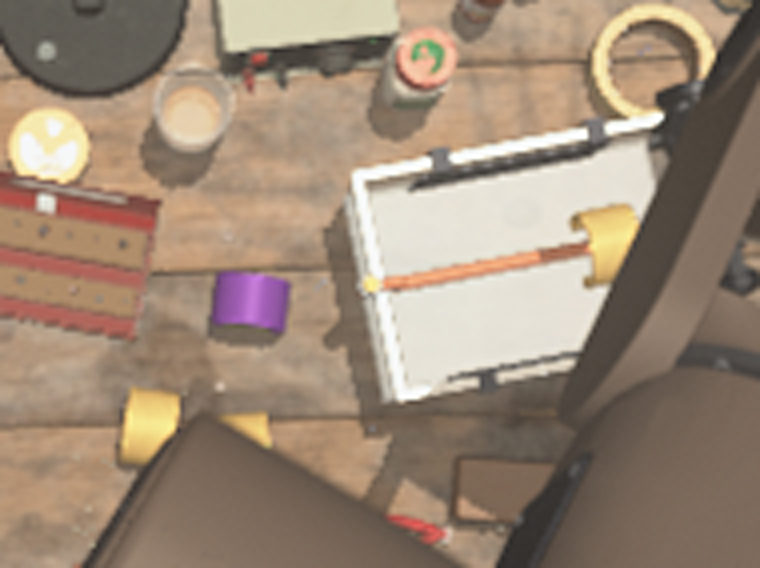

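The first brass cuff hangs on the bar at (610,243), opening down. Next is the cuff at (0.456, 0.016).

>>> apply_moves --targets "0.376 -0.072 0.01 0.335 1;0.376 -0.072 0.01 0.335 1;0.376 -0.072 0.01 0.335 1;0.376 -0.072 0.01 0.335 1;0.376 -0.072 0.01 0.335 1;0.376 -0.072 0.01 0.335 1;0.376 -0.072 0.01 0.335 1;0.376 -0.072 0.01 0.335 1;0.376 -0.072 0.01 0.335 1;0.376 -0.072 0.01 0.335 1"

```text
clock: 24.05
tool_pos: [0.4562, 0.0164, 0.2284]
tcp_rot: [3.141, 0.0, 1.396]
wrist_force: [0.3, -0.1, 0.1]
finger_gap: 1.0
grip_force: 0.0
```

Run:
```python
from h import *
mv(.456,.0155,.007,1.571-.177); print(get_state()['joint_vel'])
f=grab_frame("scene")
for c,m,s in brass("scene",f):
    p0=ray("scene",c,.03)
    if .3<p0[0]<.7 and -.25<p0[1]<.25: print(c,p0,fit("scene",m,p0,.0213),s)
print(proj("scene",[[.456,.0155,.045],[.4348,-.0579,.045]]))
```

```text
[-9.000e-04 -1.000e-04  2.214e-01  1.800e-03] dist 0.22140602972484702
[-0.03353675  0.01056267 -0.01351786 -0.00238714  0.00137363 -0.00673677]
[307.68491322 222.35714286] [ 0.41395096 -0.02181526  0.03      ] (array([0.42017215, 0.00855333, 0.55208008]), np.float64(0.2665800891355037)) [ 273  197   69   68 1498]
[176.08943089 226.76422764] [0.68790643 0.17196319 0.03      ] (array([ 0.6959458 ,  0.16133334, -0.84192129]), np.float64(0.6582506762849414)) [166 217  20  19 123]
[[286.62364807 220.66287455]
 [307.27837772 206.97930099]]
```

>>> apply_moves --targets "0 0 0.04 0 1;0 0 0.08 0 1;0 0 0.12 0 1;0 0 0.155 0 1;0 0 0.185 0 1;0 0 0.205 0 1;0 0 0.22 0 1;0 0 0.22 0 1;0 0 0.22 0 1"

```text
clock: 25.0
tool_pos: [0.4564, 0.0151, 0.0082]
tcp_rot: [-3.141, 0.0, 1.393]
wrist_force: [-1.3, -0.2, 0.3]
finger_gap: 0.999
grip_force: 0.0
```

>>> apply_moves --targets "0 0 0 0 0.3;0 0 0 0 0;0 0 0 0 0;0 0 0 0 0;0 0 0 0 0;0 0 0 0 0"

```text
clock: 25.6
tool_pos: [0.4568, 0.0157, 0.0093]
tcp_rot: [3.14, -0.0, 1.394]
wrist_force: [-1.6, -4.0, 10.2]
finger_gap: 0.707
grip_force: 24.6
```

>>> apply_moves --targets "0 0 -0.02 0 0;0 0 -0.06 0 0;0 0 -0.1 0 0;0 0 -0.14 0 0;0 0 -0.18 0 0;0 0 -0.22 0 0;0 0 -0.24 0 0;0 0 -0.24 0 0"

```text
clock: 26.4
tool_pos: [0.4577, 0.0158, 0.2517]
tcp_rot: [3.135, -0.001, 1.394]
wrist_force: [0.3, -0.2, -1.5]
finger_gap: 0.704
grip_force: 29.1
```

Run:
```python
from h import *
mv(.5765,-.2835,.245,1.729)
```

```text
[-0.2738  0.1696  0.0067 -0.335 ] dist 0.3221203174442536
```

>>> apply_moves --targets "-0.274 0.17 0 -0.335 0;-0.274 0.17 0 -0.335 0;-0.274 0.17 0 -0.335 0;-0.274 0.17 0 -0.335 0;-0.274 0.17 0 -0.335 0;-0.274 0.17 0 -0.335 0;-0.274 0.17 0 -0.335 0;-0.274 0.17 0 -0.335 0;-0.274 0.17 0 -0.335 0;-0.274 0.17 0 -0.335 0"

```text
clock: 27.4
tool_pos: [0.5745, -0.2829, 0.2475]
tcp_rot: [-3.141, -0.001, 1.729]
wrist_force: [1.6, -0.5, -1.4]
finger_gap: 0.701
grip_force: 29.1
```

Run:
```python
from h import *
mv(.5765,-.2835,.049,1.729)
```

```text
[-9.000e-04  1.900e-03  1.985e-01  1.000e-04] dist 0.19853176715674184
```

>>> apply_moves --targets "0 0.002 0.03 0 0;0 0.002 0.06 0 0;0 0.002 0.09 0 0;0 0.002 0.11 0 0;0 0.002 0.13 0 0;0 0.002 0.15 0 0;0 0.002 0.17 0 0;0 0.002 0.185 0 0;0 0.002 0.192 0 0;0 0.002 0.197 0 0"

```text
clock: 28.4
tool_pos: [0.5772, -0.283, 0.051]
tcp_rot: [-3.141, -0.0, 1.729]
wrist_force: [0.5, -0.8, -0.3]
finger_gap: 0.695
grip_force: 29.1
```

>>> apply_moves --targets "0 0 0 0 0;0 0 0 0 0"

```text
clock: 28.6
tool_pos: [0.5776, -0.2836, 0.0519]
tcp_rot: [3.141, 0.001, 1.729]
wrist_force: [0.1, -0.6, -1.0]
finger_gap: 0.702
grip_force: 29.1
```

>>> apply_moves --targets "0 0 0.002 0 0;0 0 0.002 0 0.45;0 0 0.002 0 0.6;0 0 0.002 0 0.65;0 0 0.002 0 0.65;0 0 -0.02 0 0.65;0 0 -0.06 0 0.65;0 0 -0.1 0 0.65;0 0 -0.15 0 0.65;0 0 -0.19 0 1"

```text
clock: 29.6
tool_pos: [0.5774, -0.2836, 0.2441]
tcp_rot: [3.14, 0.001, 1.729]
wrist_force: [1.6, -0.1, -0.8]
finger_gap: 0.966
grip_force: 0.0
```

Run:
```python
from h import *
mv(.435,-.058,.23,1.571+.073)
```

```text
[ 0.2452 -0.1051  0.0141  0.0848] dist 0.26711734561115685
```

>>> apply_moves --targets "0.245 -0.105 0.01 0.085 1;0.245 -0.105 0.01 0.085 1;0.245 -0.105 0.01 0.085 1;0.245 -0.105 0.01 0.085 1;0.245 -0.105 0.01 0.085 1;0.245 -0.105 0.01 0.085 1;0.245 -0.105 0.01 0.085 1;0.245 -0.105 0.01 0.085 1;0.245 -0.105 0.01 0.085 1"

```text
clock: 30.5
tool_pos: [0.436, -0.0589, 0.2314]
tcp_rot: [3.141, 0.0, 1.643]
wrist_force: [-0.4, -0.6, 0.3]
finger_gap: 0.998
grip_force: 0.0
```

Run:
```python
from h import *
mv(.435,-.058,.008,1.571+.073)
f=grab_frame("scene"); 
for p in [(.435,-.058,.0213)]:
  H=hullmask("scene",[.435,-.058,.073],.0213,1); hsv=cv2.cvtColor(f,cv2.COLOR_RGB2HSV); m=cv2.inRange(hsv,(18,110,70),(32,255,255))>0
  print(m[H>0].mean(), cv2.boundingRect(H))
crop(f,215,80,150,160,4,"s3"); cv2.imwrite("pics/s3.png",cv2.imread("pics/s3.png")[:600])
```

```text
[ 0.001  -0.0009  0.2234 -0.0008] dist 0.22341569038616826
0.73502722323049 (293, 199, 27, 28)
```

View pics/s3.png

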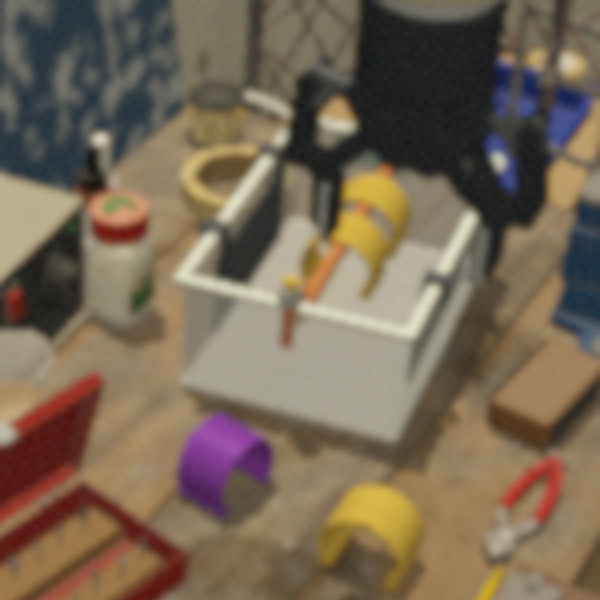

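Both brass cuffs hang with their openings down, with bar visible between them at (370,215). The third stands at (372,530), where expected.

>>> apply_moves --targets "0 0 0.04 0 1;0 0 0.08 0 1;0 0 0.12 0 1;0 0 0.155 0 1;0 0 0.185 0 1;0 0 0.205 0 1;0 0 0.222 0 1;0 0 0.222 0 1;0 0 0.222 0 1"

```text
clock: 31.45
tool_pos: [0.4351, -0.0586, 0.0091]
tcp_rot: [-3.141, -0.0, 1.643]
wrist_force: [-0.1, -0.3, 0.2]
finger_gap: 0.999
grip_force: 0.0
```

>>> apply_moves --targets "0 0 0 0 0.3;0 0 0 0 0;0 0 0 0 0;0 0 0 0 0;0 0 0 0 0;0 0 0 0 0"

```text
clock: 32.05
tool_pos: [0.4356, -0.0582, 0.0103]
tcp_rot: [3.14, 0.001, 1.644]
wrist_force: [-0.7, -1.0, 10.0]
finger_gap: 0.7
grip_force: 24.7
```

>>> apply_moves --targets "0 0 -0.02 0 0;0 0 -0.06 0 0;0 0 -0.1 0 0;0 0 -0.14 0 0;0 0 -0.18 0 0;0 0 -0.22 0 0;0 0 -0.24 0 0;0 0 -0.24 0 0"

```text
clock: 32.85
tool_pos: [0.4365, -0.0583, 0.2527]
tcp_rot: [3.135, 0.002, 1.644]
wrist_force: [-0.0, 0.2, -0.7]
finger_gap: 0.7
grip_force: 29.2
```

Run:
```python
from h import *
mv(.567,-.2235,.245,1.729)
```

```text
[-0.1742  0.1181  0.0077 -0.0851] dist 0.21063104806798388
```

>>> apply_moves --targets "-0.174 0.118 0 -0.085 0;-0.174 0.118 0 -0.085 0;-0.174 0.118 0 -0.085 0;-0.174 0.118 0 -0.085 0;-0.174 0.118 0 -0.085 0;-0.174 0.118 0 -0.085 0;-0.174 0.118 0 -0.085 0;-0.174 0.118 0 -0.085 0"

```text
clock: 33.65
tool_pos: [0.5644, -0.2218, 0.249]
tcp_rot: [-3.141, -0.001, 1.729]
wrist_force: [0.1, 0.5, -0.7]
finger_gap: 0.698
grip_force: 29.1
```

Run:
```python
from h import *
mv(.567,-.2235,.050,1.729)
```

```text
[-0.0021  0.0023  0.199   0.0005] dist 0.19906526970209837
```

>>> apply_moves --targets "-0.001 0.002 0.03 0 0;-0.001 0.002 0.06 0 0;-0.001 0.002 0.09 0 0;-0.001 0.002 0.11 0 0;-0.001 0.002 0.13 0 0;-0.001 0.002 0.15 0 0;-0.001 0.002 0.17 0 0;-0.001 0.002 0.185 0 0;-0.001 0.002 0.192 0 0;-0.001 0.002 0.197 0 0"

```text
clock: 34.65
tool_pos: [0.5674, -0.2233, 0.0521]
tcp_rot: [-3.142, -0.0, 1.729]
wrist_force: [0.9, -0.6, -0.6]
finger_gap: 0.698
grip_force: 29.1
```

>>> apply_moves --targets "0 0 0.002 0 0;0 0 0.002 0 0;0 0 0.002 0 0.45;0 0 0.002 0 0.6;0 0 0.002 0 0.65;0 0 0.002 0 0.65;0 0 -0.02 0 0.65;0 0 -0.06 0 0.65;0 0 -0.1 0 0.65;0 0 -0.15 0 0.65"

```text
clock: 35.65
tool_pos: [0.5665, -0.2233, 0.2028]
tcp_rot: [-3.14, -0.001, 1.729]
wrist_force: [0.6, -0.0, 0.8]
finger_gap: 0.823
grip_force: 0.0
```

>>> apply_moves --targets "0 0 -0.04 0 0;0 0 -0.04 0 -1;0 0 -0.04 0 -1;0 0 -0.04 0 -1;0 0 -0.04 0 -1"

```text
clock: 36.15
tool_pos: [0.5667, -0.2233, 0.2408]
tcp_rot: [-3.139, -0.001, 1.729]
wrist_force: [-0.7, 0.6, -0.6]
finger_gap: 0.003
grip_force: 0.0
```

Run:
```python
from h import *
mv(.5945,.353,.2,1.571+.17)
```

```text
[ 0.5648  0.1181  0.0408 -0.0122] dist 0.5784283736290249
```

All three brass cuffs are hung. Next I'll go over the rocker with the fingers shut, aimed about 8 mm downhill so the uphill edge of the fingertip meets the far end.

>>> apply_moves --targets "0.566 0.11 0.01 -0.012 -1;0.566 0.11 0.01 -0.012 -1;0.566 0.11 0.01 -0.012 -1;0.566 0.11 0.01 -0.012 -1;0.566 0.11 0.01 -0.012 -1;0.566 0.11 0.01 -0.012 -1;0.566 0.11 0.01 -0.012 -1;0.566 0.11 0.01 -0.012 -1;0.566 0.11 0.01 -0.012 -1;0.566 0.11 0.01 -0.012 -1"

```text
clock: 37.15
tool_pos: [0.5837, 0.2779, 0.2323]
tcp_rot: [-3.14, 0.0, 1.741]
wrist_force: [1.4, -1.6, -0.4]
finger_gap: 0.001
grip_force: 0.0
```

>>> apply_moves --targets "0 0 0 0 -1;0 0 0 0 -1;0 0 0 0 -1"

```text
clock: 37.45
tool_pos: [0.584, 0.2752, 0.2326]
tcp_rot: [-3.14, 0.001, 1.741]
wrist_force: [-0.1, 0.1, 0.5]
finger_gap: 0.003
grip_force: 0.0
```

Run:
```python
from h import *
mv(.5865,.353,.1,1.741)
f=grab_frame("top"); crop(f,295,130,112,84,7,"tank2")
```

```text
[ 0.0763  0.0156  0.1326 -0.0004] dist 0.15381859541552897
```

View pics/tank2.png

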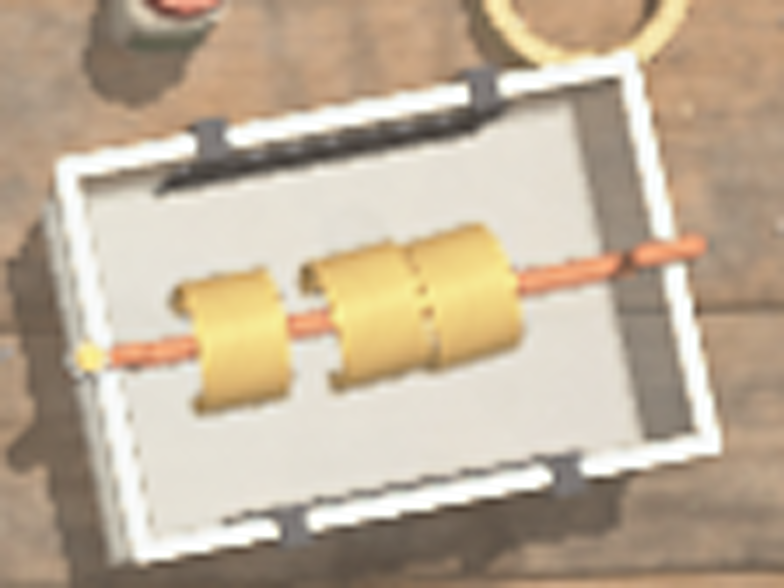

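The top crop shows the cuff I hung first was knocked along the bar. It's now at about (472,290) and nearly touching the middle one at (375,312). I'll re-grip it and move it clear before switching anything on.

Run:
```python
from h import *
for c in((472,292),(375,312),(242,340)): print(ray("top",nat(c,295,130,7),.091))
mv(.584,-.325,.245,1.729)
```

```text
[ 0.58210998 -0.32380474  0.091     ]
[ 0.57459784 -0.28114186  0.091     ]
[ 0.56405397 -0.22268586  0.091     ]
[-0.5912 -0.1011 -0.0121  0.0109] dist 0.5999273451819206
```

>>> apply_moves --targets "-0.591 -0.101 0 0.011 0;-0.591 -0.101 0 0.011 1;-0.591 -0.101 0 0.011 1;-0.591 -0.101 0 0.011 1;-0.591 -0.101 0 0.011 1;-0.591 -0.101 0 0.011 1;-0.591 -0.101 0 0.011 1;-0.591 -0.101 0 0.011 1;-0.591 -0.101 0 0.011 1;-0.591 -0.101 0 0.011 1"

```text
clock: 38.5
tool_pos: [0.5835, -0.2273, 0.2338]
tcp_rot: [3.141, 0.0, 1.728]
wrist_force: [0.5, 0.2, -0.7]
finger_gap: 1.001
grip_force: 0.0
```

>>> apply_moves --targets "0 0 0 0 1;0 0 0 0 1;0 0 0 0 1"

```text
clock: 38.8
tool_pos: [0.5841, -0.2241, 0.2335]
tcp_rot: [-3.141, -0.0, 1.729]
wrist_force: [1.2, 0.5, -0.6]
finger_gap: 0.999
grip_force: 0.0
```

Run:
```python
from h import *
mv(.583,-.325,.048,1.729)
```

```text
[-0.0995 -0.017   0.1855 -0.0003] dist 0.21118532454754427
```

>>> apply_moves --targets "-0.05 -0.009 0 0 1;-0.1 -0.017 0 0 1;-0.1 -0.017 0 0 1;-0.1 -0.017 0.04 0 1;-0.1 -0.017 0.08 0 1;-0.1 -0.017 0.11 0 1;-0.1 -0.017 0.14 0 1;-0.1 -0.017 0.165 0 1;-0.1 -0.017 0.185 0 1;-0.1 -0.017 0.185 0 1"

```text
clock: 39.8
tool_pos: [0.5824, -0.3231, 0.046]
tcp_rot: [-3.138, -0.003, 1.731]
wrist_force: [0.2, 0.7, -0.4]
finger_gap: 1.003
grip_force: 0.0
```

>>> apply_moves --targets "0 0 0 0 1;0 0 0 0 0.3;0 0 0 0 0;0 0 0 0 0;0 0 0 0 0;0 0 0 0 0"

```text
clock: 40.4
tool_pos: [0.5845, -0.3257, 0.0504]
tcp_rot: [3.14, 0.001, 1.73]
wrist_force: [-1.4, 2.9, 10.0]
finger_gap: 0.71
grip_force: 23.9
```

>>> apply_moves --targets "0 0 -0.003 0 0;0 0 -0.006 0 0;-0.008 0 -0.006 0 0;-0.016 0 -0.006 0 0;-0.022 0 -0.006 0 0;-0.022 0 -0.006 0 0;-0.022 0 0 0 0;-0.022 0 0 0 0"

```text
clock: 41.2
tool_pos: [0.5877, -0.3477, 0.0487]
tcp_rot: [3.141, 0.001, 1.73]
wrist_force: [-0.4, -2.5, 6.3]
finger_gap: 0.704
grip_force: 25.3
```

>>> apply_moves --targets "0 0 0 0 0.45;0 0 0 0 0.6;0 0 0 0 0.65;0 0 0 0 0.65;0 0 -0.02 0 0.65;0 0 -0.06 0 0.65;0 0 -0.1 0 0.65;0 0 -0.15 0 0.65;0 0 -0.185 0 0;0 0 -0.185 0 -1"

```text
clock: 42.2
tool_pos: [0.5896, -0.3486, 0.2394]
tcp_rot: [3.135, 0.006, 1.73]
wrist_force: [0.3, 0.0, -0.5]
finger_gap: 0.499
grip_force: 0.0
```

Run:
```python
from h import *
mv(.5865,.353,.2,1.741)
```

```text
[ 0.6932  0.108   0.0394 -0.0112] dist 0.7026871894182821
```

>>> apply_moves --targets "0.693 0.108 0.01 -0.011 -1;0.693 0.108 0.01 -0.011 -1;0.693 0.108 0.01 -0.011 -1;0.693 0.108 0.01 -0.011 -1;0.693 0.108 0.01 -0.011 -1;0.693 0.108 0.01 -0.011 -1;0.693 0.108 0.01 -0.011 -1;0.693 0.108 0.01 -0.011 -1;0.693 0.108 0.01 -0.011 -1;0.693 0.108 0.01 -0.011 -1"

```text
clock: 43.2
tool_pos: [0.5845, 0.1548, 0.2259]
tcp_rot: [-3.141, 0.0, 1.741]
wrist_force: [1.2, -0.4, 0.1]
finger_gap: 0.0
grip_force: 0.0
```

>>> apply_moves --targets "0 0 0 0 -1;0 0 0 0 -1;0 0 0 0 -1"

```text
clock: 43.5
tool_pos: [0.5849, 0.1521, 0.226]
tcp_rot: [-3.141, 0.0, 1.741]
wrist_force: [-0.1, 0.1, -0.7]
finger_gap: 0.002
grip_force: 0.0
```

Run:
```python
from h import *
mv(.5865,.353,.1,1.741)
f=grab_frame("top")
for c,m,s in brass("top",f):
    p0=ray("top",c,.085)
    if .38<p0[0]<.7 and abs(p0[1])<.5: print(c,s,p0.round(4),'fit',fit("top",m,p0,.061))
```

```text
[ 0.1978  0.0356  0.126  -0.0004] dist 0.23717885567682057
[367.87244898 170.76530612] [358 162  18  19 196] [ 0.5839 -0.3433  0.085 ] fit (array([ 0.57415278, -0.34755892, -1.18570362]), np.float64(0.5684882895670689))
[347.52688172 174.27419355] [338 165  18  20 186] [ 0.5749 -0.2805  0.085 ] fit (array([ 0.57688827, -0.28322556,  0.26269622]), np.float64(0.8643898542041143))
[327.01282051 172.15384615] [320 169  14   8  78] [ 0.5833 -0.218   0.085 ] fit (array([ 0.58712792, -0.2199751 , -0.93934471]), np.float64(0.3355088228184675))
[329.40366972 182.44036697] [323 176  13  13 109] [ 0.5514 -0.2239  0.085 ] fit (array([ 0.55423323, -0.2240794 , -1.08236428]), np.float64(0.5490243314863889))
```

The cuffs are now clear of one another, at y ≈ -0.343, -0.281 and -0.222. On to the rocker.

>>> apply_moves --targets "0.05 0.009 0 0 -1;0.1 0.018 0 0 -1;0.15 0.027 0 0 -1;0.198 0.036 0 0 -1;0.198 0.036 0 0 -1;0.198 0.036 0.04 0 -1;0.198 0.036 0.08 0 -1;0.198 0.036 0.115 0 -1;0.198 0.036 0.126 0 -1;0.198 0.036 0.126 0 -1"

```text
clock: 44.55
tool_pos: [0.5868, 0.3524, 0.0992]
tcp_rot: [-3.139, 0.001, 1.739]
wrist_force: [0.5, 0.8, 1.0]
finger_gap: -0.002
grip_force: 0.0
```

>>> apply_moves --targets "0 0 0.008 0 -1;0 0 0.016 0 -1;0 0 0.02 0 -1;0 0 0.02 0 -1"

```text
clock: 44.95
tool_pos: [0.587, 0.354, 0.0804]
tcp_rot: [-3.141, 0.0, 1.741]
wrist_force: [-0.2, -1.0, -0.3]
finger_gap: -0.001
grip_force: 0.0
```

Run:
```python
from h import *
mv(.5865,.353,.068,1.741)
f=grab_frame("scene"); crop(f,95,200,130,97,6,"rk")
```

```text
[-0.0009 -0.0007  0.0124 -0.0001] dist 0.01243815138842664
```

View pics/rk.png

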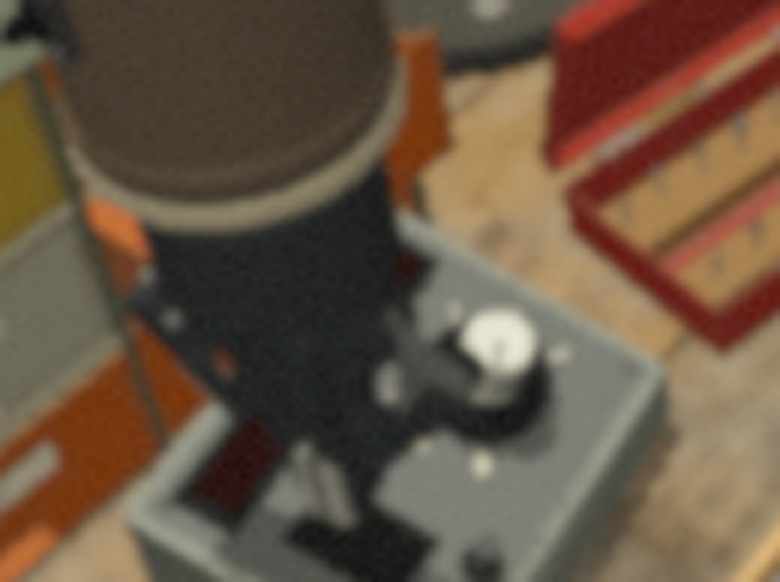

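The shut fingertip at (340,520) is over the rocker. Nothing presses on the knob, since the gripper body is about 60 mm above it. Lowering until contact.

>>> apply_moves --targets "0 0 0.004 0 -1;0 0 0.008 0 -1;0 0 0.01 0 -1;0 0 0.01 0 -1"

```text
clock: 45.4
tool_pos: [0.5873, 0.3541, 0.0704]
tcp_rot: [3.141, -0.0, 1.741]
wrist_force: [0.2, -0.4, 1.0]
finger_gap: 0.002
grip_force: 0.2
```

>>> apply_moves --targets "0 0 0.001 0 -1;0 0 0.002 0 -1;0 0 0.002 0 -1"

```text
clock: 45.7
tool_pos: [0.5878, 0.3543, 0.0689]
tcp_rot: [3.14, -0.0, 1.741]
wrist_force: [1.9, 0.2, 3.3]
finger_gap: -0.001
grip_force: 1.6
```

>>> apply_moves --targets "0 0 0.001 0 -1;0 0 0.002 0 -1;0 0 0.002 0 -1"

```text
clock: 46.0
tool_pos: [0.5882, 0.3544, 0.0679]
tcp_rot: [3.139, -0.001, 1.741]
wrist_force: [-1.0, -1.6, 17.1]
finger_gap: -0.0
grip_force: 8.5
```

>>> apply_moves --targets "0 0 0 0 -1;0 0 -0.04 0 -1;0 0 -0.08 0 -1;-0.05 -0.02 -0.12 0 -1;-0.1 -0.05 -0.12 0 -1;-0.15 -0.05 -0.12 0 -1;-0.2 -0.05 -0.12 0 -1;-0.2 -0.05 -0.12 0 -1"

```text
clock: 46.8
tool_pos: [0.5712, 0.1448, 0.1867]
tcp_rot: [-3.141, 0.001, 1.739]
wrist_force: [0.1, 0.7, -0.3]
finger_gap: -0.001
grip_force: 0.0
```

Run:
```python
from h import *
f=grab_frame("top"); g=grab_frame("scene")
a=cv2.resize(f[140:200,122:202,::-1],(400,300),interpolation=cv2.INTER_CUBIC); b=cv2.resize(g[225:307,105:215,::-1],(400,300),interpolation=cv2.INTER_CUBIC)
b0=cv2.resize(cv2.imread("pics/cons_s.png"),(400,300)); a0=cv2.resize(cv2.imread("pics/cons.png"),(400,300))
cv2.imwrite("pics/cmp.png",np.vstack([np.hstack([a0,b0]),np.hstack([a,b])]))
```

```text
(no output)
```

View pics/cmp.png

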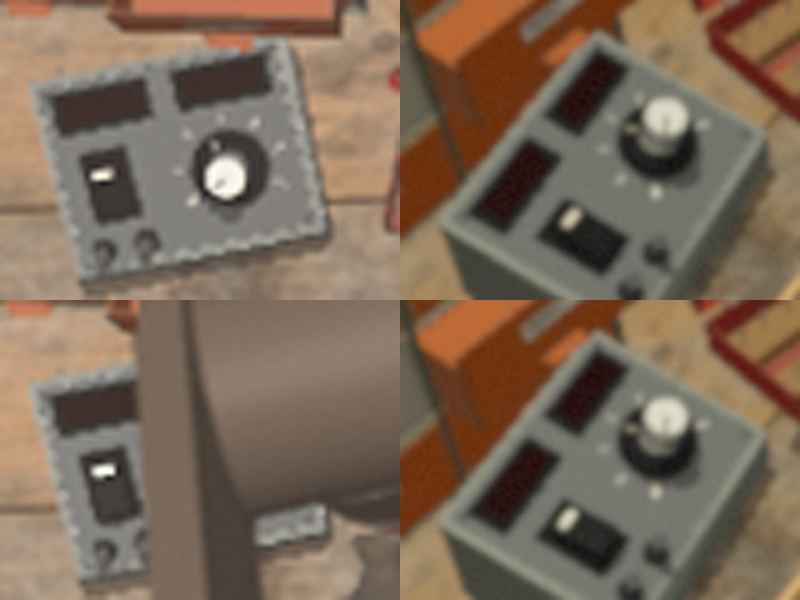

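Run:
```python
from h import *
g=grab_frame("scene");f=grab_frame("top")
def cen(im,x0,y0,x1,y1):
    p=cv2.cvtColor(im,cv2.COLOR_RGB2GRAY)[y0:y1,x0:x1].astype(float); w=np.clip(p-130,0,None); yy,xx=np.mgrid[y0:y1,x0:x1]; return (xx*w).sum()/w.sum(),(yy*w).sum()/w.sum()
f0=cv2.resize(cv2.imread("pics/cons.png")[:,:,::-1],(80,60),interpolation=cv2.INTER_AREA); g0=cv2.resize(cv2.imread("pics/cons_s.png")[:,:,::-1],(110,82),interpolation=cv2.INTER_AREA)
a0=np.add(cen(f0,17,32,24,38),(122,140)); a=cen(f,139,172,146,178); b0=np.add(cen(g0,42,55,52,64),(105,225)); b=cen(g,147,280,157,289)
print(a0,a,b0,b); print(tri(a0,b0),tri(a,b))
```

```text
[141.85330579 174.58057851] (np.float64(142.39039408866995), np.float64(173.60837438423644)) [151.56746032 284.16468254] (np.float64(150.6865127582017), np.float64(284.34629404617255))
(array([0.59394851, 0.3530997 , 0.0689679 ]), np.float64(0.002097294547346453)) (array([0.59764522, 0.35246052, 0.06482534]), np.float64(0.0016450462080977828))
```

The white bar dropped about 4 mm, from 69.0 to 64.8 mm, and shifted uphill, so the rocker is on. Next is the knob. I'll grip across its level diameter and turn in two strokes of about ±0.55 rad, keeping the tips above the ring.

Run:
```python
from h import *
mv(.5916,.2743,.16,.15+.55)
```

```text
[0.121  0.0409 0.0264 1.0394] dist 0.13040551679869958
```

>>> apply_moves --targets "0.121 0.041 0 1.04 0;0.121 0.041 0 1.04 0;0.121 0.041 0 1.04 0;0.121 0.041 0 1.04 0;0.121 0.041 0 1.04 0;0.121 0.041 0 1.04 0;0.121 0.041 0 1.04 0;0.121 0.041 0 1.04 0;0.121 0.041 0 1.04 0;0.121 0.041 0 1.04 0" --force 20

```text
clock: 48.0
tool_pos: [0.5913, 0.2751, 0.1863]
tcp_rot: [-3.141, 0.0, 0.705]
wrist_force: [-0.3, 0.5, 0.4]
finger_gap: 0.498
grip_force: 0.0
```

Run:
```python
from h import *
mv(.5916,.2743,.10,.70); print(get_state()['finger_gap'],get_state()['joints'])
```

```text
[-0.0004  0.0008  0.0863  0.0052] dist 0.086330980324076
0.49811522478608977 [3.88998240e-01 5.27599823e-01 1.63528345e+00 5.35642347e-05
 9.78941956e-01 1.25456947e+00]
```

>>> apply_moves --targets "0 0.001 0.04 0 0;0 0.001 0.08 0 0;0 0.001 0.1 0 0;0 0.001 0.11 0 0;0 0.001 0.115 0 0;0 0.001 0.115 0 0;0 0.001 0.115 0 0"

```text
clock: 48.7
tool_pos: [0.593, 0.2742, 0.0727]
tcp_rot: [3.141, -0.002, 0.701]
wrist_force: [0.1, -0.0, 0.3]
finger_gap: 0.498
grip_force: 0.0
```

Run:
```python
from h import *
mv(.5916,.2743,.07,.70)
g=grab_frame("scene"); cv2.imwrite("pics/kn.png",cv2.resize(g[215:305,110:230,::-1],None,fx=6,fy=6,interpolation=cv2.INTER_CUBIC))
```

```text
[-0.001  -0.001   0.0027  0.0012] dist 0.0030167825742119163
```

View pics/kn.png

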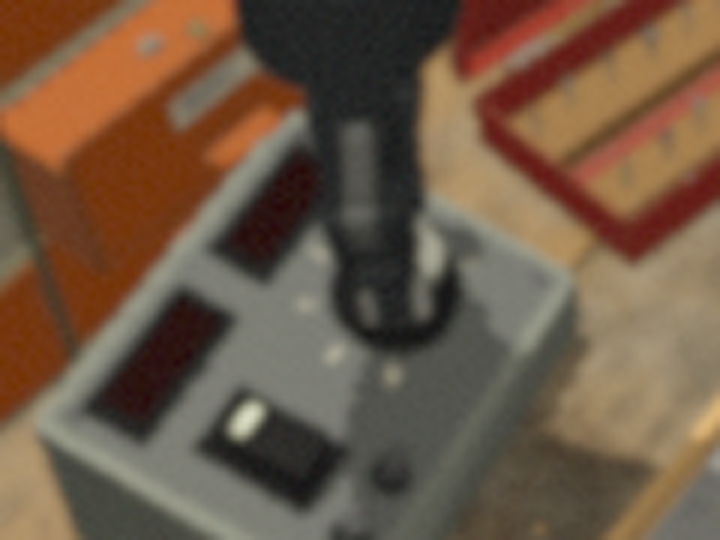

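The fingers straddle the knob with the tips above the ring. Picture viewing is now used up, so I'll check the rest by numbers. Gripping and making stroke 1.

>>> apply_moves --targets "0 0 0 0 -0.3;0 0 0 0 -0.6;0 0 0 0 -0.6;0 0 0 0 -0.6;0 0 0 0 -0.6"

```text
clock: 49.25
tool_pos: [0.5906, 0.2756, 0.0727]
tcp_rot: [-3.139, 0.0, 0.701]
wrist_force: [-16.3, 13.6, 16.5]
finger_gap: 0.292
grip_force: 18.8
```

Run:
```python
from h import *
s=get_state(); print(s['finger_gap'],s['grip_force'],s['tool_pos'],s['torque'],s['wrist_force'])
```

```text
0.29167598098266856 18.809111115988344 [0.59057504 0.27559053 0.07274759] [ 2.45327918  2.88064484 -0.03944055] [-16.33296884  13.56425838  16.46913784]
```

>>> apply_moves --targets "0 0 0 0.1 -0.6;0 0 0 0.2 -0.6;0 0 0 0.3 -0.6;0 0 0 0.4 -0.6;0 0 0 0.5 -0.6;0 0 0 0.6 -0.6;0 0 0 0.7 -0.6;0 0 0 0.8 -0.6;0 0 0 0.9 -0.6;0 0 0 1 -0.6"

```text
clock: 50.25
tool_pos: [0.592, 0.2744, 0.0721]
tcp_rot: [-3.141, 0.0, -0.303]
wrist_force: [-4.6, 2.4, 2.2]
finger_gap: 0.276
grip_force: 35.1
```

>>> apply_moves --targets "0 0 0 0.05 -0.6;0 0 0 0.1 -0.6;0 0 0 0.1 -0.6;0 0 0 0.1 -0.6"

```text
clock: 50.65
tool_pos: [0.5919, 0.2742, 0.0723]
tcp_rot: [-3.141, 0.0, -0.399]
wrist_force: [-6.3, 0.3, 4.6]
finger_gap: 0.277
grip_force: 38.9
```

>>> apply_moves --targets "0 0 0 0 -0.3;0 0 0 0 0;0 0 0 0 0;0 0 -0.02 0 0;0 0 -0.05 0 0;0 0 -0.05 0 0"

```text
clock: 51.25
tool_pos: [0.5945, 0.2747, 0.1252]
tcp_rot: [-3.138, -0.004, -0.399]
wrist_force: [-0.1, 0.8, 0.7]
finger_gap: 0.501
grip_force: 0.0
```

>>> apply_moves --targets "0 0 0 -0.15 0;0 0 0 -0.3 0;0 0 0 -0.45 0;0 0 0 -0.6 0;0 0 0 -0.75 0;0 0 0 -0.9 0;0 0 0 -1.05 0;0 0 0 -1.1 0;0 0 0 -1.1 0;0 0 0 -1.1 0"

```text
clock: 52.25
tool_pos: [0.5922, 0.2738, 0.1212]
tcp_rot: [-3.142, 0.0, 0.699]
wrist_force: [0.2, -0.6, 0.5]
finger_gap: 0.498
grip_force: 0.0
```

Run:
```python
from h import *
mv(.5915,.2745,.0725,.70)
```

```text
[-0.0001 -0.001   0.0487 -0.0012] dist 0.04874265837883561
```

>>> apply_moves --targets "0 -0.001 0.02 0 0;0 -0.001 0.035 0 0;0 -0.001 0.045 0 0;0 -0.001 0.048 0 0;0 -0.001 0.048 0 0;0 -0.001 0.048 0 -0.3;0 -0.001 0.048 0 -0.6;0 -0.001 0.048 0 -0.6;0 -0.001 0.048 0 -0.6;0 -0.001 0.048 0 -0.6"

```text
clock: 53.25
tool_pos: [0.5906, 0.276, 0.0743]
tcp_rot: [-3.14, -0.0, 0.7]
wrist_force: [-10.1, 11.6, 4.9]
finger_gap: 0.286
grip_force: 19.3
```

>>> apply_moves --targets "0 0 0 0.1 -0.6;0 0 0 0.2 -0.6;0 0 0 0.3 -0.6;0 0 0 0.4 -0.6;0 0 0 0.5 -0.6;0 0 0 0.6 -0.6;0 0 0 0.7 -0.6;0 0 0 0.8 -0.6;0 0 0 0.9 -0.6;0 0 0 1 -0.6"

```text
clock: 54.25
tool_pos: [0.5916, 0.2745, 0.0741]
tcp_rot: [-3.141, -0.0, -0.303]
wrist_force: [-3.4, -3.7, 5.4]
finger_gap: 0.277
grip_force: 30.9
```

>>> apply_moves --targets "0 0 0 0.04 -0.6;0 0 0 0.06 -0.6;0 0 0 0.06 -0.6;0 0 0 0.06 -0.6;0 0 0 0.06 -0.3;0 0 0 0.06 0;0 0 0 0.06 0;0 0 -0.02 0.06 0;0 0 -0.06 0.06 0;0 0 -0.1 0.06 0"

```text
clock: 55.25
tool_pos: [0.5912, 0.2745, 0.1742]
tcp_rot: [3.141, 0.001, -0.359]
wrist_force: [0.8, 0.1, -0.5]
finger_gap: 0.502
grip_force: 0.0
```

Run:
```python
from h import *
s=get_state(); print(s['tcp_rot'],s['joints']); mv(.48,-.05,.24,1.2)
```

```text
[ 3.14070729e+00  1.02365221e-03 -3.59236410e-01] [3.88164739e-01 5.40493119e-01 1.64613454e+00 5.68329959e-05
 9.56317614e-01 2.31816423e+00]
[ 0.01    0.3429 -0.0658 -1.5592] dist 0.34927321120085764
```

>>> apply_moves --targets "0.01 0.343 -0.066 -1.559 0;0.01 0.343 -0.066 -1.559 0;0.01 0.343 -0.066 -1.559 0;0.01 0.343 -0.066 -1.559 0;0.01 0.343 -0.066 -1.559 0;0.01 0.343 -0.066 -1.559 0;0.01 0.343 -0.066 -1.559 0;0.01 0.343 -0.066 -1.559 0;0.01 0.343 -0.066 -1.559 0;0.01 0.343 -0.066 -1.559 0"

```text
clock: 56.25
tool_pos: [0.4804, -0.051, 0.24]
tcp_rot: [3.141, -0.0, 1.065]
wrist_force: [0.4, -1.0, -1.2]
finger_gap: 0.5
grip_force: 0.0
```

```bash
cat > k.py <<'E'
from h import *
# panel frame
psi=.15; ax=np.array([-np.sin(.349)*np.cos(psi),-np.sin(.349)*np.sin(psi),np.cos(.349)])
def rect(n,f,c,half,S=120):  # rectify plane of size 2*half around c: image up = slope x, left = console y
    X=np.array([np.cos(.349)*np.cos(psi),np.cos(.349)*np.sin(psi),np.sin(.349)]); Y=np.cross(ax,X)
    P=[c+half*(a*X+b*Y) for a,b in((1,1),(1,-1),(-1,-1),(-1,1))]
    H=cv2.getPerspectiveTransform(np.float32([[0,0],[S,0],[S,S],[0,S]]),np.float32(proj(n,P)))
    return cv2.warpPerspective(f,H,(S,S),flags=cv2.INTER_CUBIC|cv2.WARP_INVERSE_MAP)
def line(n,f,top):
    g=cv2.cvtColor(rect(n,f,top,.015),cv2.COLOR_RGB2GRAY).astype(float)
    _,w=cv2.threshold(g.astype(np.uint8),0,255,cv2.THRESH_OTSU); k,l,s,c=cv2.connectedComponentsWithStats(w); i=1+np.argmax(s[1:,4])
    cn=max(cv2.findContours(np.uint8(l==i),0,1)[0],key=cv2.contourArea); (cx,cy),r=cv2.minEnclosingCircle(cn)
    yy,xx=np.mgrid[:120,:120]; th=np.arctan2(yy-cy,xx-cx); rr=np.hypot(xx-cx,yy-cy)  # clockwise from right
    out=[]
    for a in np.radians(np.arange(0,360,10)):
        q=(np.abs((th-a+np.pi)%(2*np.pi)-np.pi)<.25)&(rr>.15*r)&(rr<.72*r); out.append(g[q].mean())
    out=np.array(out); w=np.clip(np.median(out)-out,0,None); w[w<.4*w.max()]=0; z=(w*np.exp(1j*np.radians(np.arange(0,360,10)))).sum()
    return (cx,cy,r),np.degrees(np.angle(z))%360,out.astype(int)
E
python3 - <<'E'
from k import *
top=np.array([.5887,.2738,.083])
for n in("top","scene"):
    f=grab_frame(n); np.save(f"{n}_k1.npy",f)
    src=f*0
    old=cv2.imread("pics/cons.png" if n=="top" else "pics/cons_s.png")[:,:,::-1]; s,(x0,y0)=((10,(122,140)) if n=="top" else (7,(105,225)))
    o=cv2.resize(old,None,fx=1/s,fy=1/s,interpolation=cv2.INTER_AREA); src[y0:y0+o.shape[0],x0:x0+o.shape[1]]=o
    print(n,"before",line(n,src,top),"\n after",line(n,f,top))
E
```

```text
top before ((59.692996978759766, 55.707359313964844, 53.37481689453125), np.float64(141.3466423866943), array([244, 244, 245, 245, 246, 247, 247, 246, 245, 243, 240, 233, 224,
       212, 205, 207, 217, 228, 237, 242, 245, 246, 246, 246, 245, 244,
       244, 242, 242, 242, 242, 242, 242, 243, 243, 243])) 
 after ((61.15621566772461, 57.15135192871094, 54.22881317138672), np.float64(252.24274745136472), array([245, 245, 245, 245, 245, 244, 244, 245, 245, 244, 244, 244, 245,
       245, 245, 245, 245, 246, 245, 245, 244, 242, 238, 233, 225, 219,
       218, 225, 236, 244, 245, 243, 243, 243, 243, 244]))
scene before ((61.07075500488281, 64.0, 53.53050994873047), np.float64(146.32102656386684), array([211, 212, 212, 213, 213, 213, 213, 212, 212, 211, 209, 205, 200,
       193, 187, 186, 190, 197, 203, 208, 210, 211, 211, 211, 211, 211,
       211, 212, 211, 211, 209, 209, 209, 209, 209, 211])) 
 after ((61.0, 66.0, 54.45191192626953), np.float64(263.6559410650427), array([211, 212, 212, 213, 212, 212, 212, 212, 213, 213, 213, 213, 213,
       213, 212, 212, 213, 213, 213, 213, 212, 211, 208, 202, 195, 187,
       184, 187, 192, 198, 202, 205, 207, 208, 209, 210]))
```

Run:
```python
from k import *
top=np.array([.5887,.2738,.083])
for n in("top","scene"):
    f=np.load(f"{n}_k1.npy"); old=cv2.imread("pics/cons.png" if n=="top" else "pics/cons_s.png")[:,:,::-1]; s,(x0,y0)=((10,(122,140)) if n=="top" else (7,(105,225)))
    src=f*0; o=cv2.resize(old,None,fx=1/s,fy=1/s,interpolation=cv2.INTER_AREA); src[y0:y0+o.shape[0],x0:x0+o.shape[1]]=o
    for nm,im in(("old",src),("new",f)):
        for d,half,lo,hi in((.036,.04,.026,.036),(.025,.03,.018,.026)):
            g=cv2.cvtColor(rect(n,im,top-d*ax,half,240),cv2.COLOR_RGB2GRAY).astype(np.float32)
            t=g-cv2.GaussianBlur(g,(0,0),18); yy,xx=np.mgrid[:240,:240]; rr=np.hypot(xx-119.5,yy-119.5)*half/120
            m=np.uint8((t>14)&(rr>lo)&(rr<hi)); k,l,st,c=cv2.connectedComponentsWithStats(m)
            print(n,nm,d,[(int(np.degrees(np.arctan2(c[i][1]-119.5,c[i][0]-119.5))%360),round(float(np.hypot(*(c[i]-119.5))*half/.12),1),int(st[i][4])) for i in range(1,k) if st[i][4]>25])
```

```text
top old 0.036 [(267, 29.8, 493), (226, 32.0, 424), (308, 30.1, 549), (204, 28.4, 213), (337, 26.5, 54), (349, 30.6, 539), (185, 32.3, 389), (30, 29.8, 571), (149, 32.8, 452), (71, 30.4, 555)]
top old 0.025 [(249, 19.0, 152), (130, 17.7, 204)]
top new 0.036 [(269, 29.3, 512), (206, 29.5, 1144), (308, 30.2, 538), (250, 27.4, 50), (348, 30.1, 601), (30, 29.7, 572), (149, 32.7, 434), (71, 30.2, 601)]
top new 0.025 [(249, 19.1, 181), (126, 17.8, 238), (27, 25.7, 36)]
scene old 0.036 [(270, 30.5, 579), (311, 33.5, 146), (227, 29.3, 469), (349, 28.7, 1495), (185, 30.0, 556), (144, 31.3, 696), (32, 33.6, 283), (55, 32.1, 104)]
scene old 0.025 [(351, 20.4, 2581)]
scene new 0.036 [(270, 30.5, 606), (311, 33.2, 211), (228, 29.4, 472), (349, 28.9, 1510), (185, 30.0, 533), (144, 31.4, 695), (31, 33.6, 282), (56, 31.9, 115)]
scene new 0.025 [(256, 25.6, 44), (301, 25.3, 69), (354, 21.0, 2421)]
```

The ring mark is unchanged, at 249° both before and after. The knob line has turned about 114° (roughly 2.0 rad) and should read 120°, so I'll add a small corrective stroke of about 0.12 rad.

Run:
```python
from h import *
mv(.5915,.2743,.18,.22)
```

```text
[ 0.3376 -0.0607  0.0597  0.8433] dist 0.348192188490032
```

>>> apply_moves --targets "0.338 -0.061 0.02 0.843 0;0.338 -0.061 0.02 0.843 0;0.338 -0.061 0.02 0.843 0;0.338 -0.061 0.02 0.843 0;0.338 -0.061 0.02 0.843 0;0.338 -0.061 0.02 0.843 0;0.338 -0.061 0.02 0.843 0;0.338 -0.061 0.02 0.843 0;0.338 -0.061 0.02 0.843 0;0.338 -0.061 0.02 0.843 0"

```text
clock: 57.35
tool_pos: [0.5917, 0.2754, 0.219]
tcp_rot: [3.141, 0.001, 0.216]
wrist_force: [-0.3, 0.9, 0.2]
finger_gap: 0.503
grip_force: 0.0
```

>>> apply_moves --targets "0 0 0 0 0;0 0 0 0 0"

```text
clock: 57.55
tool_pos: [0.592, 0.2739, 0.2197]
tcp_rot: [3.142, 0.0, 0.216]
wrist_force: [0.2, 0.7, -0.8]
finger_gap: 0.499
grip_force: 0.0
```

Run:
```python
from h import *
mv(.5915,.2745,.0735,.22)
```

```text
[-0.0003 -0.0007  0.1462 -0.0042] dist 0.14618384790393538
```

>>> apply_moves --targets "0 -0.001 0.04 0 0;0 -0.001 0.08 0 0;0 -0.001 0.11 0 0;0 -0.001 0.13 0 0;0 -0.001 0.14 0 0;0 -0.001 0.145 0 0;0 -0.001 0.145 0 -0.3;0 -0.001 0.145 0 -0.6;0 -0.001 0.145 0 -0.6;0 -0.001 0.145 0 -0.6"

```text
clock: 58.55
tool_pos: [0.5924, 0.2758, 0.0754]
tcp_rot: [-3.142, -0.001, 0.218]
wrist_force: [-0.4, -2.3, 3.6]
finger_gap: 0.275
grip_force: 20.6
```

>>> apply_moves --targets "0 0 0 0 -0.6;0 0 0 0.05 -0.6;0 0 0 0.1 -0.6;0 0 0 0.12 -0.6;0 0 0 0.12 -0.6;0 0 0 0.12 -0.6"

```text
clock: 59.15
tool_pos: [0.5925, 0.2756, 0.0752]
tcp_rot: [3.142, -0.001, 0.098]
wrist_force: [0.4, -5.0, 5.4]
finger_gap: 0.273
grip_force: 21.1
```

>>> apply_moves --targets "0 0 0 0 -0.3;0 0 0 0 0;0 0 0 0 0;0 0 -0.02 0 0;0 0 -0.06 0 0;0 0 -0.1 0 0;0 0 -0.15 0 0;0 0 -0.15 0 0"

```text
clock: 59.95
tool_pos: [0.595, 0.2772, 0.2314]
tcp_rot: [-3.139, -0.01, 0.098]
wrist_force: [1.3, 0.6, -1.0]
finger_gap: 0.499
grip_force: 0.0
```

Run:
```python
from h import *
mv(.48,-.05,.24,1.06)
```

```text
[-0.1465  0.3144 -0.0086 -0.9619] dist 0.34694144689528233
```

>>> apply_moves --targets "-0.147 0.314 0 -0.96 0;-0.147 0.314 0 -0.96 0;-0.147 0.314 0 -0.96 0;-0.147 0.314 0 -0.96 0;-0.147 0.314 0 -0.96 0;-0.147 0.314 0 -0.96 0;-0.147 0.314 0 -0.96 0;-0.147 0.314 0 -0.96 0;-0.147 0.314 0 -0.96 0;-0.147 0.314 0 -0.96 0"

```text
clock: 60.95
tool_pos: [0.4765, -0.0513, 0.2245]
tcp_rot: [3.141, -0.0, 1.056]
wrist_force: [0.0, -0.3, 0.1]
finger_gap: 0.503
grip_force: 0.0
```

Run:
```python
from k import *
top=np.array([.5887,.2738,.083])
for n in("top","scene"):
    f=grab_frame(n); print(n,line(n,f,top)[:2])
    if n=="top":
        g=cv2.cvtColor(rect(n,f,top-.025*ax,.03,240),cv2.COLOR_RGB2GRAY).astype(np.float32); t=g-cv2.GaussianBlur(g,(0,0),18); yy,xx=np.mgrid[:240,:240]; rr=np.hypot(xx-119.5,yy-119.5)*.25
        k,l,st,c=cv2.connectedComponentsWithStats(np.uint8((t>14)&(rr>18)&(rr<26))); print([np.degrees(np.arctan2(*(c[i]-119.5)[::-1]))%360 for i in range(1,k) if st[i][4]>25])
        for c,m,s in brass(n,f):
            p0=ray(n,c,.085)
            if .5<p0[0]<.7 and -.45<p0[1]<-.15: print(p0.round(4),s)
        # silvery blobs in tray: bright vs felt
        x0,y0=140,208; p=cv2.cvtColor(f,cv2.COLOR_RGB2GRAY)[208:254,138:196]; k,l,st,c=cv2.connectedComponentsWithStats(np.uint8(p>165)); 
        print([(ray(n,c[i]+[138,208],.05).round(3),st[i].tolist()) for i in range(1,k) if st[i][4]>20])
```

```text
top ((61.03369140625, 54.56053161621094, 55.54645538330078), np.float64(255.14073941668696))
[np.float64(249.77698012967153), np.float64(130.90589453726145), np.float64(28.37611736165806)]
[ 0.5842 -0.3436  0.085 ] [358 162  18  19 214]
[ 0.5751 -0.2812  0.085 ] [338 165  18  20 213]
[ 0.5695 -0.2281  0.085 ] [320 169  16  18 117]
[(array([0.421, 0.285, 0.05 ]), [0, 1, 56, 44, 1849])]
scene ((61.5, 66.5, 55.01373291015625), np.float64(264.9561214680752))
```

Run:
```python
from k import *
top=np.array([.5887,.2738,.083]); yy,xx=np.mgrid[:120,:120]
for n,C in(("top",(60.6,55.8)),("scene",(61.2,65.5))):
    f=np.load(f"{n}_k1.npy"); old=cv2.imread("pics/cons.png" if n=="top" else "pics/cons_s.png")[:,:,::-1]; s,(x0,y0)=((10,(122,140)) if n=="top" else (7,(105,225)))
    src=f*0; o=cv2.resize(old,None,fx=1/s,fy=1/s,interpolation=cv2.INTER_AREA); src[y0:y0+o.shape[0],x0:x0+o.shape[1]]=o
    new=np.mean([grab_frame(n).astype(float) for _ in range(4)],0).astype(np.uint8)
    for nm,im in(("old",src),("k1",f),("now",new)):
        g=cv2.cvtColor(rect(n,im,top,.015),cv2.COLOR_RGB2GRAY).astype(float); R=np.hypot(xx-C[0],yy-C[1])
        r=[]
        for lim in(34,38,42):
            q=R<lim; w=np.where(q,np.clip(np.median(g[q])-6-g,0,None),0); 
            cx,cy=(w*xx).sum()/w.sum(),(w*yy).sum()/w.sum(); u=np.c_[(xx-cx)[w>0],(yy-cy)[w>0]]; cov=(u*w[w>0][:,None]).T@u; ev,V=np.linalg.eigh(cov); v=V[:,1]
            r.append((round(np.degrees(np.arctan2(cy-C[1],cx-C[0]))%360,1),round(float(np.degrees(np.arctan2(v[1],v[0]))%180),1),round(float(np.hypot(cx-C[0],cy-C[1])),1),round((ev[1]/ev[0])**.5,2)))
        print(n,nm,r)
```

```text
top old [(np.float64(144.6), 147.1, 20.3, np.float64(1.31)), (np.float64(144.8), 142.7, 20.3, np.float64(1.86)), (np.float64(140.5), 149.2, 9.6, np.float64(1.68))]
top k1 [(np.float64(251.1), 78.3, 15.9, np.float64(2.1)), (np.float64(254.2), 81.1, 18.2, np.float64(2.0)), (np.float64(272.1), 45.1, 20.6, np.float64(1.45))]
top now [(np.float64(255.3), 74.0, 16.1, np.float64(1.55)), (np.float64(256.4), 76.9, 17.7, np.float64(1.64)), (np.float64(267.3), 44.6, 19.1, np.float64(1.39))]
scene old [(np.float64(149.8), 152.4, 19.1, np.float64(1.62)), (np.float64(150.9), 148.6, 20.2, np.float64(2.47)), (np.float64(153.7), 147.3, 15.6, np.float64(1.81))]
scene k1 [(np.float64(262.9), 73.9, 20.0, np.float64(1.36)), (np.float64(264.0), 58.9, 23.0, np.float64(1.26)), (np.float64(268.4), 66.7, 22.8, np.float64(1.28))]
scene now [(np.float64(265.0), 87.8, 20.4, np.float64(1.33)), (np.float64(267.4), 82.9, 23.7, np.float64(1.15)), (np.float64(271.3), 83.2, 24.6, np.float64(1.25))]
```

The two views disagree by a few degrees because the knob spans only about 8 pixels. I'll fit one joint line model across both cameras and all three states.

```bash
cat > jf.py <<'E'
from k import *
from scipy.optimize import least_squares
top=np.array([.5887,.2738,.083])
X=np.array([np.cos(.349)*np.cos(psi),np.cos(.349)*np.sin(psi),np.sin(.349)]); Y=np.cross(ax,X)
o=np.linspace(-.9,.9,7); OX,OY=np.meshgrid(o,o); W=np.exp(-(OX**2+OY**2)/2/.45**2).ravel(); W/=W.sum()
def data(n,im):
    g=cv2.cvtColor(im,cv2.COLOR_RGB2GRAY).astype(float)
    H=cv2.getPerspectiveTransform(np.float32(proj(n,[top+.02*(a*X+b*Y) for a,b in((1,1),(1,-1),(-1,-1),(-1,1))])),np.float32([[-20,-20],[20,-20],[20,20],[-20,20]]))
    c=proj(n,top)[0].round().astype(int); P=[];I=[]
    for v in range(c[1]-8,c[1]+9):
        for u in range(c[0]-8,c[0]+9):
            q=cv2.perspectiveTransform(np.float32([[[u,v]]]),H)[0,0]
            if np.hypot(*q)<10: P.append(cv2.perspectiveTransform(np.float32(np.c_[u+OX.ravel(),v+OY.ravel()])[None],H)[0]); I.append(g[v,u])
    return np.array(P),np.array(I)
sg=lambda t:1/(1+np.exp(-t/.25))
def run(sets,nth):   # sets: list of (cam,state,P,I)
    cams=[s[0] for s in sets]
    def res(p):
        w,r0,r1=p[:3]; th=p[3:3+nth]; off={"top":p[3+nth:5+nth],"scene":p[5+nth:7+nth]}; ba=p[7+nth:].reshape(-1,2); R=[]
        for i,(n,k,P,I) in enumerate(sets):
            q=P-off[n]; a=np.radians(th[k]); l=q[...,0]*np.cos(a)+q[...,1]*np.sin(a); t=-q[...,0]*np.sin(a)+q[...,1]*np.cos(a)
            m=sg(l-r0)*sg(r1-l)*sg(w/2-np.abs(t)); disc=sg(12.5-np.hypot(q[...,0],q[...,1]))
            R.append((ba[i,0]*((disc*(1-m))@W)+ba[i,1]*(1-(disc*(1-m))@W)-I))
        return np.r_[np.concatenate(R),(w-2)*3,(r0-2)*2,(r1-11)*2]
    p0=np.r_[2,2,11,[145,258,260,260][:nth],0,0,0,0,np.tile([240,60],len(sets))]
    r=least_squares(res,p0,loss='soft_l1',f_scale=5); J=np.linalg.pinv(r.jac.T@r.jac)*2*r.cost/len(r.fun)
    print("w,r0,r1",r.x[:3].round(2),"th",r.x[3:3+nth].round(1),"+-",np.sqrt(np.diag(J))[3:3+nth].round(1),"off",r.x[3+nth:7+nth].round(2),"rms",(r.cost/len(r.fun))**.5)
def oldim(n):
    f=np.load(f"{n}_k1.npy"); old=cv2.imread("pics/cons.png" if n=="top" else "pics/cons_s.png")[:,:,::-1]; s,(x0,y0)=((10,(122,140)) if n=="top" else (7,(105,225)))
    src=f*0; o=cv2.resize(old,None,fx=1/s,fy=1/s,interpolation=cv2.INTER_AREA); src[y0:y0+o.shape[0],x0:x0+o.shape[1]]=o; return src
E
python3 - <<'E'
from jf import *
im={}
for n in("top","scene"): im[n]=[oldim(n),np.load(f"{n}_k1.npy"),grab_frame(n)]; np.save(f"{n}_k2.npy",im[n][2])
S=[(n,k,*data(n,im[n][k])) for n in im for k in range(3)]
run(S,3); run(S[:3],3); run(S[3:],3)
E
```

```text
w,r0,r1 [ 0.88  1.07 12.17] th [148.5 261.9 266.8] +- [1.7 1.9 1.7] off [-0.6  -0.54  0.26  2.65] rms 3.024649727683882
w,r0,r1 [ 0.4   0.28 10.32] th [149.6 258.6 261.5] +- [1.7 1.8 1.8] off [-0.26 -0.49 -9.54 51.86] rms 2.380275059588825
w,r0,r1 [ 0.65  2.2  11.58] th [145.5 263.3 268.6] +- [4.2 2.5 1.5] off [0.   0.   0.24 2.25] rms 3.3127806743856945jf.py:27: RuntimeWarning: invalid value encountered in sqrt
  print("w,r0,r1",r.x[:3].round(2),"th",r.x[3:3+nth].round(1),"+-",np.sqrt(np.diag(J))[3:3+nth].round(1),"off",r.x[3+nth:7+nth].round(2),"rms",(r.cost/len(r.fun))**.5)
```

The joint fit puts the line at 148.5° before and 266.8° now, a change of 118.3° against the 120.3° wanted. That's about 2.07 rad, close to the third tick. Last, a numeric check that the plated cuffs stand in the tray and the rocker is still on.

Run:
```python
from h import *
for n in("top","scene"):
    f=np.load(f"{n}_k2.npy"); g=cv2.GaussianBlur(f,(3,3),0)
    lab=cv2.cvtColor(f,cv2.COLOR_RGB2LAB).astype(int)
    P=[(.4204+a,.289+b,.006) for a,b in((.055,.075),(.055,-.075),(-.055,-.075),(-.055,.075))]
    M=np.zeros(f.shape[:2],np.uint8); cv2.fillConvexPoly(M,proj(n,P).round().astype(np.int32),1)
    felt=np.median(lab[M>0],0)
    for y in(.2549,.3247):
        H=hullmask(n,[.4212,y,.014],.0273,1)>0; print(n,y,"cuff L,a,b",np.median(lab[H],0),"felt",felt,"b-diff frac",((lab[H][:,2]-felt[2])>3).mean())
    d=((lab[...,2]-felt[2]>3)&(cv2.dilate(M,np.ones((5,5)))>0)).astype(np.uint8)
    k,l,st,c=cv2.connectedComponentsWithStats(d); print([(ray(n,c[i],.05).round(3),st[i].tolist()) for i in range(1,k) if st[i][4]>30])
f=np.load("top_k2.npy"); g=np.load("scene_k2.npy")
def cen(im,x0,y0,x1,y1):
    p=cv2.cvtColor(im,cv2.COLOR_RGB2GRAY)[y0:y1,x0:x1].astype(float); w=np.clip(p-130,0,None); yy,xx=np.mgrid[y0:y1,x0:x1]; return (xx*w).sum()/w.sum(),(yy*w).sum()/w.sum()
print(tri(cen(f,139,172,146,178),cen(g,147,280,157,289)))
```

```text
top 0.2549 cuff L,a,b [191.5 127.  134. ] felt [183. 129. 131.] b-diff frac 0.4845679012345679
top 0.3247 cuff L,a,b [190. 127. 134.] felt [183. 129. 131.] b-diff frac 0.48757763975155277
[(array([0.418, 0.269, 0.05 ]), [141, 210, 53, 41, 354]), (array([0.44 , 0.326, 0.05 ]), [147, 221, 13, 8, 86]), (array([0.427, 0.254, 0.05 ]), [170, 220, 14, 17, 157]), (array([0.411, 0.325, 0.05 ]), [147, 231, 15, 7, 71])]
scene 0.2549 cuff L,a,b [156. 126. 137.] felt [162. 127. 134.] b-diff frac 0.411619283065513
scene 0.3247 cuff L,a,b [160. 125. 137.] felt [162. 127. 134.] b-diff frac 0.38426453819840367
[(array([0.408, 0.302, 0.05 ]), [193, 279, 88, 84, 995]), (array([0.42 , 0.326, 0.05 ]), [214, 308, 28, 25, 333])]
(array([0.59763457, 0.35246609, 0.06479802]), np.float64(0.001580371584610598))
```

```bash
python3 -c "
from bench import *
print(close_job())"
```

```text
the job is handed in; nothing more can be done
None
```

The job is handed in: both plated cuffs stand in the tray, three brass cuffs hang clear of one another on the bar, the rectifier is on, the current knob reads about 2.07 rad against 2.1 for the third tick (measured from the images), and the voltage ring shows no movement.

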